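Get the pipe out from behind the cans

ROBOT

A 7-joint arm with a two-finger parallel gripper is mounted at the origin on a cart in front of the work surface, level with it; the furniture and walls round the work are solid. World frame = base frame: x ahead of the robot, y to its left, z up, the work surface at z = 0. Lengths are in m, angles in rad, forces in N, time in s.
With the tool pointing down it reaches from about 0.425 to 0.875 m from the base axis. Payload 4.7 kg.
Tool frame: the origin (TCP) lies at the very end of the fingers, on their centre line; the grasp point (between the pads) lies 19 mm behind it (grip_point_offset is the distance from the TCP to the grasp point, in m); x points along the fingers, z is the direction in which the jaws open and shut, and the axes are right-handed (so a half turn about x gives the same grasp; the last joint's range is limited). The gripper opens to 87 mm and grips with 3 to 60 N. Pads are 19 mm wide; open, the fingers measure 117 mm over their backs; the gripper's body (75 mm by 190 mm) begins 51 mm behind the grasp point.
Start: joints at [0.694, 0.321, -0.07, 1.45, 0.023, 1.371, -0.057], TCP at [0.505, -0.409, 0.223] pointing down, gripper open.
Joint ranges: [-2.86, 2.86], [-0.3, 2.09], [-1.38, 1.24], [0.06, 2.45], [-1.56, 4.7], [0.09, 2.05], [-2.69, 2.69]. Speed limits (rad/s): [2.57, 2.57, 3.14, 3.14, 3.14, 3.14, 3.14].

INTERFACE

Orientations are given as a rotation vector (axis times angle).
In Python, from bench import get_state, get_image, calibration, close_job, grip_point_offset gives the robot as it stands.
- The arm moves only by the tool play_rows, never from a script. Its argument "targets" is a list of rows, each an object with "claw": the closure, from 0 (fully open) to 1 (shut); "linear": the shift along the tool's x, y, z as a fraction of full scale, a list of three; "rotation": the turn, a rotation vector about the tool's x, y, z as a fraction of full scale, a list of three. In form: [{"claw": claw, "linear": [x, y, z], "rotation": [wx, wy, wz]}, ...]. A call has 1 to 10 rows; each row shifts and turns the pose as measured when the row begins, along the tool's axes as they then stand; what a row does not reach is not made up. Full scale, the value 1, is 2.5 cm for a shift and 90 degrees for a turn. A row lasts 1/12 s, in which the tool goes at most 41.7 mm and 7.16 degrees, less where a joint would pass 70% of its speed; a pose out of reach is approached as far as the arm can. A call with a number of a shift or a turn outside -1 to 1 is refused whole. A call with a gripper value outside its range is refused whole. The fingers move at their own pace and stop on an object; "newtons" is the grip in N (left out, the last holds). Time passes only in rows, so rows that do not move let the fingers close. It gives the time, the measured TCP pose, the force and the opening at its end, in the units of the state.
- get_state(): the state, without advancing time (a new reading comes with each control period).
- get_image(name): name is "scene" or "top" or "wrist"; returns the picture (420x560x3 uint8, blue, green, red); there is no depth.
- calibration(name): a dict with "fx", "fy", "cx", "cy" (pixels), "rvec" (rotation vector, rad) and "tvec" (3), from world to camera coordinates, as OpenCV has them; the wrist camera has in their place "hand_eye" (4x4, takes a point from camera to tool coordinates, whose origin is the TCP and whose axes are the tool frame's). Camera axes: x right, y down, z forward; pixel columns grow to the right and rows downward; lengths in m; the calibration is good to about 2 mm. The wrist camera is an equidistant fisheye: a pixel r from the principal point sees the ray r / f radians off the axis. A picture is of the moment at which its call begins: read the wrist's pose just before it. calibration takes no time and is no camera call.
- close_job(): hands the job in, once; it reports no verdict.
The state is a dict: "time": time; "joint_positions": joint angles; "qd": joint speeds; "joint_torque": joint torques, N m; "position": TCP position; "tool_rot": TCP orientation; "ft_force": force on the tool from outside, world axes, zero at the start; "torque": the same for the moment, N m; "grip_width": opening from 0.0 (shut) to 1.0 (fully open).
Only numpy, scipy, OpenCV 4.12 (cv2) and the standard library are available. Lean on these libraries where they do the work, as an engineer would, in place of code of your own. Each camera call takes 0.05 s, during which the arm holds its last target. There are 200 camera calls.

TASK

The cut steel pipe lies on the plywood stand behind the two spray cans and the jar. First stand all three containers upright on the rubber mat; then, while they wait there, lay the pipe into the two saddles of the cradle; then put each container back upright on the very mark of the stand that it came from. Do not tip a container over, and leave the spanner lying where it is.

Things in the scene. Friction and masses are not known exactly. Their poses are not given: they have to be found in the camera images.
- spray_can: taller spray can, grey with a green band at the foot and a black cap: 62 mm across, 203 mm tall; grip it round the body, 130 to 160 mm above its base (not by the cap above 166 mm). 0.28 kg. Origin at the centre of its underside, z up. Starts upright on one of the three marks of the stand; which one varies.
- slim_can: shorter, slimmer white spray can with a green nozzle cap: body 48 mm across and 147 mm tall, above it the narrow cap (36 mm across) to 165 mm; grip it round the body, 110 to 140 mm above its base. 0.22 kg. Origin at the centre of its underside, z up. Starts upright on one of the three marks of the stand.
- jar: empty clear jar with a grey screw lid: 63 mm across, 92 mm tall; grip it round the upper half or the lid, 55 to 85 mm above its base. 0.34 kg. Origin at the centre of its underside, z up. Starts upright on one of the three marks of the stand.
- pipe: cut piece of grey steel tube lying down: 25 mm across, 130 mm long along its own y axis. It does not roll. 0.12 kg. Origin in the middle of its length at its underside, z up. Starts on the stand behind the containers, about 11 mm behind their backs; seen from above, it shows in the gaps between them.
- stand: fixed plywood board, 150 x 310 mm, top 12 mm above the table; origin at table level, x to its back, y along it. Three round dark marks 72 mm across on its top, at x = -25 mm and y = -100, 0, +100 mm, carry the containers. A lip along its back edge (x = 71 to 81 mm) is 24 mm above the table. The pipe lies round x = +30 mm.
- mat: fixed thin dark rubber mat on the table, 120 mm (its x) by 270 mm (its y), 3 mm thick; origin at the centre of its underside. It has room for the three containers in a row along its y, 90 mm apart. It lies to the left or the right in front of the stand.
- cradle: fixed pipe cradle on the other side from the mat: dark steel plate 85 x 125 mm, 8 mm thick, with two light wooden U-saddles, 14 mm thick, at y = -45 and +45 mm. Their channel runs along its y, 45 mm wide, floor 20 mm and horns 37 mm above the table; 76 mm are free between the saddles for fingers. The pipe's middle belongs over its centre. Origin at the centre, at table level.
- spanner: bystander: flat steel spanner, 188 x 23 x 8 mm, lying on the table between mat and cradle, pointing away from the robot; to be left alone. Origin in its middle, long along its y.
There are look-alikes about, which are no part of the job. What is shaped like the spray_can but blue or red is not meant.

How it is judged:
On the way, in this order (a step that is already met when the one before it is completed fails the run):
1. all three containers stand released on the mat while the pipe still lies on the stand (x of spray_can in the frame of mat between -0.05 and 0.05 m and y of spray_can in the frame of mat between -0.13 and 0.13 m and z of each of spray_can, slim_can, jar in the frame of mat below 0.008 m and angle between each of spray_can, slim_can, jar's own z axis and vertical below 0.1 rad and contact force between each of spray_can, slim_can, jar and the fingers below 0.1 N and linear speed of each of spray_can, slim_can, jar below 0.03 m/s and x of slim_can in the frame of mat between -0.05 and 0.05 m and y of slim_can in the frame of mat between -0.13 and 0.13 m and x of jar in the frame of mat between -0.05 and 0.05 m and y of jar in the frame of mat between -0.13 and 0.13 m and distance of pipe from where it was at the start of the episode below 0.02 m), for 0.1 s.
2. the pipe lies released in the cradle while all three containers still stand on the mat (horizontal distance between pipe and cradle below 0.02 m and z of pipe in the frame of cradle between 0.016 and 0.025 m and angle between the y axis of pipe and the y axis of cradle, either way round below 0.25 rad and angle between pipe's own z axis and vertical below 0.12 rad and contact force between each of pipe, spray_can, slim_can, jar and the fingers below 0.1 N and linear speed of each of pipe, spray_can, slim_can, jar below 0.03 m/s and x of spray_can in the frame of mat between -0.05 and 0.05 m and y of spray_can in the frame of mat between -0.13 and 0.13 m and z of each of spray_can, slim_can, jar in the frame of mat below 0.008 m and angle between each of spray_can, slim_can, jar's own z axis and vertical below 0.1 rad and x of slim_can in the frame of mat between -0.05 and 0.05 m and y of slim_can in the frame of mat between -0.13 and 0.13 m and x of jar in the frame of mat between -0.05 and 0.05 m and y of jar in the frame of mat between -0.13 and 0.13 m), for 0.1 s.
At the end, for the whole second after the job is handed in: Each container stands upright within 15 mm of where it stood at the start; the pipe lies in both saddles, its middle within 20 mm of the cradle's centre and along the channel within 0.25 rad; all released and at rest (distance of each of spray_can, slim_can, jar from where it was at the start of the episode below 0.015 m and angle between each of spray_can, slim_can, jar's own z axis and vertical below 0.08 rad and linear speed of each of spray_can, slim_can, jar below 0.02 m/s and contact force between each of spray_can, slim_can, jar, pipe and the fingers below 0.1 N and horizontal distance between pipe and cradle below 0.02 m and z of pipe in the frame of cradle between 0.016 and 0.025 m and angle between the y axis of pipe and the y axis of cradle, either way round below 0.25 rad and angle between pipe's own z axis and vertical below 0.12 rad and linear speed of pipe below 0.03 m/s); the robot touches nothing.
It fails at once if a container is tipped over (more than 0.5 rad) (angle between any of spray_can, slim_can, jar's own z axis and vertical above 0.5 rad).
It fails at once if the spanner is moved more than 30 mm (distance of spanner from where it was at the start of the episode above 0.03 m).
It also fails if it takes over 115 s, if anything falls off the work surface, if the arm or the gripper's body presses on something with over 40 N, if the wrist force passes 120 N, or if a joint passes its speed limit or range.

## Working session

There is one attempt and no reset: what is moved stays moved. The work goes in short steps, Python scripts to look and compute and a tool call to move; the robot and the scene stay as the last step left them, time stands still between calls to the robot, and variables do not carry over. Pictures are saved under pics/ and viewed, about 12 in all and at most 16, crops included, and the job is handed in when it is done.

Besides the shell and the picture viewer there is one more tool, called after "Call:" by a JSON object that holds its "fn" and its "kwargs", one argument or row to a line. play_rows: Moves the arm, as the interface text tells. Shift numbers are shares of 2.5 cm and turn numbers shares of 90 degrees, none past 1 either way. Its arguments: {"type":"object","properties":{"targets":{"type":"array"},"newtons":{"type":"number"}},"required":["targets"]}

```bash
ls; mkdir -p pics; python3 - <<'E'
from bench import *
import cv2,numpy as np
print(get_state()); print(grip_point_offset() if callable(grip_point_offset) else grip_point_offset)
for n in("scene","top","wrist"):
    print(n,calibration(n))
a=get_image("scene");b=get_image("top")
cv2.imwrite("pics/scene0.png",a);cv2.imwrite("pics/top0.png",b)
E
```

```text
pics
{'time': 0.0, 'joint_positions': array([ 0.69406942,  0.32182574, -0.07014143,  1.4517106 ,  0.02258758,
        1.370814  , -0.05685305]), 'qd': array([-1.47184553e-03,  8.15979577e-04, -1.23959667e-03,  1.59005442e-03,
        6.79208219e-04, -5.05575350e-04, -5.19391728e-05]), 'joint_torque': array([-2.04010244e-04, -4.91285098e+01, -4.03753119e-01, -3.12525594e+01,
       -6.39471877e-02,  4.37223434e-02,  2.01557377e-04]), 'position': array([ 0.50497753, -0.40834452,  0.22144232]), 'tool_rot': array([ 0.53267738,  1.50641167, -0.53173677]), 'ft_force': array([-0.84950648,  0.6046108 , -0.11836381]), 'torque': array([-0.08121658, -0.01264208,  0.03934433]), 'grip_width': 0.9965946504812186}
0.0187
scene {'fx': 506.4352992427944, 'fy': 506.4352992427944, 'cx': 275.71471789501015, 'cy': 210.85236580477272, 'rvec': array([ 1.1479751 , -2.19766951,  1.07857533]), 'tvec': array([0.30140044, 0.31416984, 0.9094336 ])}
top {'fx': 539.2745627519405, 'fy': 539.2745627519405, 'cx': 276.95781661410376, 'cy': 215.00632960373375, 'rvec': array([ 2.54014519, -1.50591029,  0.17198617]), 'tvec': array([-0.23288031,  0.46952189,  1.37033247])}
wrist {'fx': 325.19226210127806, 'fy': 325.19226210127806, 'cx': 279.8834995501889, 'cy': 206.80201370557532, 'hand_eye': array([[-1.23067021e-04, -2.97923938e-01,  9.54589604e-01,
        -1.61608531e-01],
       [-7.69147811e-05, -9.54589606e-01, -2.97923948e-01,
         8.26716763e-02],
       [ 9.99999989e-01, -1.10086663e-04,  9.45637448e-05,
         3.98390248e-04],
       [ 0.00000000e+00,  0.00000000e+00,  0.00000000e+00,
         1.00000000e+00]])}
```

View pics/scene0.png

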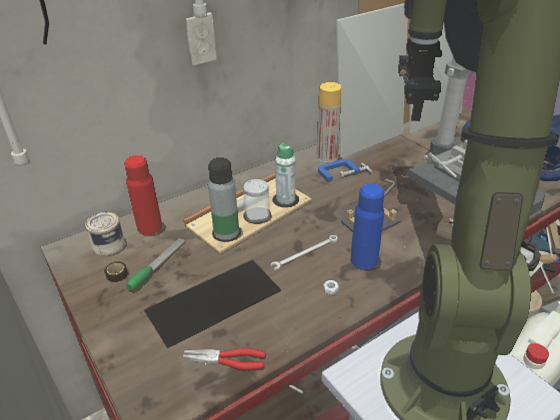

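View pics/top0.png

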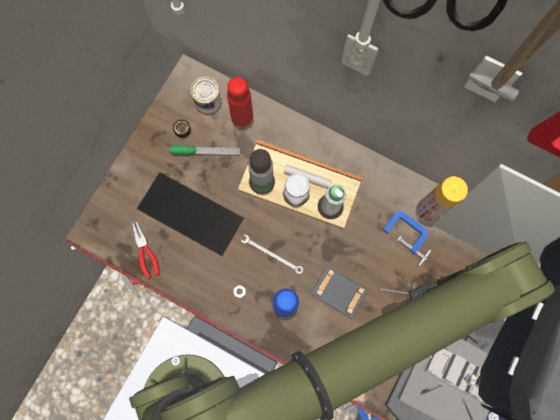

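The tall grey and green can stands on the left mark of the stand (top view, 260,170), the jar on the middle mark (297,188) and the slim can on the right mark (334,200). The mat is on the left (190,213), the cradle on the right (340,291), and the spanner between them (272,253).

Three things are shaped like spray_can: grey with a green band (260,170), red (240,105) and blue (286,302). The grey one fits the description. I'll measure next and confirm it in a crop.

```bash
cat > h.py <<'E'
import numpy as np,cv2
from bench import *
from scipy.spatial.transform import Rotation as R
def cast(name,uv,z):
    c=calibration(name);M=R.from_rotvec(c["rvec"]).as_matrix();t=np.array(c["tvec"])
    uv=np.atleast_2d(uv).astype(float)
    d=np.c_[(uv[:,0]-c["cx"])/c["fx"],(uv[:,1]-c["cy"])/c["fy"],np.ones(len(uv))]@M
    o=-M.T@t
    return o+d*((z-o[2])/d[:,2])[:,None]
def proj(name,P):
    c=calibration(name);K=np.array([[c["fx"],0,c["cx"]],[0,c["fy"],c["cy"]],[0,0,1]])
    return cv2.projectPoints(np.atleast_2d(P).astype(float),c["rvec"],c["tvec"],K,None)[0][:,0]
def rect(mask,roi):
    m=np.zeros_like(mask);x0,y0,x1,y1=roi;m[y0:y1,x0:x1]=mask[y0:y1,x0:x1]
    cs=cv2.findContours(m,cv2.RETR_EXTERNAL,cv2.CHAIN_APPROX_NONE)[0]
    return max(cs,key=cv2.contourArea)
E
python3 - <<'E'
from h import *
np.set_printoptions(precision=4,suppress=True)
im=cv2.imread("pics/top0.png");hsv=cv2.cvtColor(im,cv2.COLOR_BGR2HSV)
H,S,V=cv2.split(hsv)
def world_rect(c,z,n):
    P=cast("top",c[:,0]+0.0,z)[:,:2].astype(np.float32)
    (cx,cy),(w,h),a=cv2.minAreaRect(P); b=cv2.boxPoints(((cx,cy),(w,h),a))
    e=b[1]-b[0];f=b[2]-b[1]; l=e if np.hypot(*e)>np.hypot(*f) else f
    print(n,"c",round(cx,4),round(cy,4),"size",round(w,4),round(h,4),"long axis deg",round(np.degrees(np.arctan2(l[1],l[0]))%180,2))
mat=((V<50)*255).astype(np.uint8)
world_rect(rect(mat,(130,165,250,260)),.003,"mat")
ply=((S>60)&(V>140)&(H>8)&(H<30)).astype(np.uint8)*255
ply=cv2.morphologyEx(ply,cv2.MORPH_CLOSE,np.ones((25,25)))
world_rect(rect(ply,(225,140,370,230)),.012,"stand")
sad=((S>90)&(V>120)&(H>8)&(H<30)).astype(np.uint8)*255
cs=cv2.findContours(sad[260:325,305:375],cv2.RETR_EXTERNAL,cv2.CHAIN_APPROX_NONE)[0]
for c in cs:
    if cv2.contourArea(c)>15: world_rect(c+[305,260],.03,"saddle %d"%cv2.contourArea(c))
grey=((S<60)&(V>110)).astype(np.uint8)*255
world_rect(rect(cv2.morphologyEx(grey,cv2.MORPH_CLOSE,np.ones((3,3))),(235,228,310,280)),.008,"spanner")
# dark marks
crop=im[140:240,225:375];cv2.imwrite("pics/crop1.png",np.hstack([cv2.resize(crop,None,fx=5,fy=5,interpolation=3)]))
crop=im[255:330,255:375]
cv2.imwrite("pics/crop2.png",cv2.resize(crop,None,fx=5,fy=5,interpolation=3))
E
```

```text
mat c 0.4237 0.2796 size 0.18 0.1154 long axis deg 89.13
stand c 0.6349 0.0198 size 0.2537 0.3987 long axis deg 118.71
saddle 81 c 0.425 -0.2604 size 0.0134 0.0694 long axis deg 177.94
saddle 73 c 0.4313 -0.1715 size 0.0132 0.0535 long axis deg 179.06
spanner c 0.4322 -0.0161 size 0.194 0.0258 long axis deg 89.2
```

View pics/crop1.png

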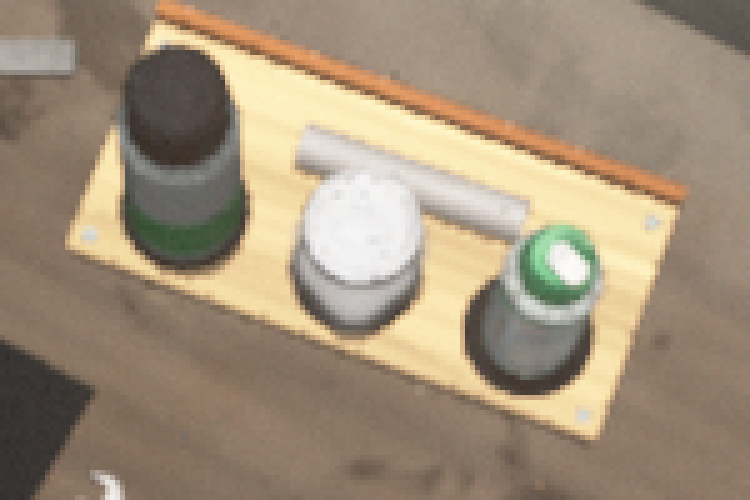

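View pics/crop2.png

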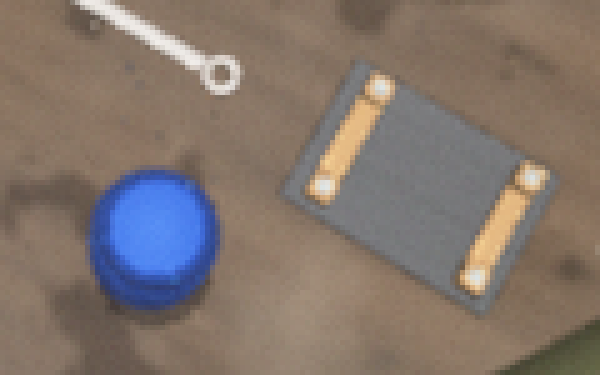

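The crop confirms the grey can with the green band is the spray_can, alongside the jar and the slim can. The pipe lies behind the jar (crop 300-530, 125-235). The second crop shows the cradle with its two saddles, and the blue look-alike beside it.

```bash
python3 - <<'E'
from h import *
np.set_printoptions(precision=4,suppress=True)
im=cv2.imread("pics/top0.png");H,S,V=cv2.split(cv2.cvtColor(im,cv2.COLOR_BGR2HSV))
o1=np.array([225,140]);o2=np.array([255,255])
pix=lambda l,o:np.array(l)/5.+o-.4
sf=cast("top",pix([[65,247],[600,438]],o1),.012); sb=cast("top",pix([[158,3],[686,190]],o1),.024)
print("stand front L,R",sf[:,:2],"back",sb[:,:2])
ey=(sf[0]-sf[1])[:2]; print("len",np.linalg.norm(ey),np.linalg.norm(sb[0]-sb[1]));ey2=(sb[0]-sb[1])[:2]
ey=ey/np.linalg.norm(ey)+ey2/np.linalg.norm(ey2);ey/=np.linalg.norm(ey);ex=np.array([ey[1],-ey[0]])
fc=sf.mean(0)[:2];bc=sb.mean(0)[:2];print("depth",(bc-fc)@ex)
c=(fc+ex*.075+bc-ex*.081)/2; print("stand c",c,"yaw",np.degrees(np.arctan2(ex[1],ex[0])),fc+ex*.075,bc-ex*.081)
for y in(.1,0,-.1): 
  p=c-.025*ex+y*ey; print("mark",y,p)
pe=cast("top",pix([[303,145],[520,215]],o1),.012+.0125)
print("pipe ends",pe[:,:2],np.linalg.norm(pe[0]-pe[1]),"c",pe.mean(0)[:2],"ang",np.degrees(np.arctan2(*(pe[0]-pe[1])[1::-1])))
cr=cast("top",pix([[360,62],[558,182],[482,315],[282,193]],o2),.008)[:,:2]
print("cradle",cr.mean(0),"edges",[np.linalg.norm(cr[i]-cr[i-1]) for i in range(4)])
hn=cast("top",pix([[380,87],[323,186],[475,278],[532,177]],o2),.037)[:,:2];e=(hn[0]+hn[1]-hn[2]-hn[3])/2
print("horns c",hn.mean(0),"long",np.linalg.norm(e),"deg",np.degrees(np.arctan2(e[1],e[0])))
m=cv2.findContours(((V<60)*255).astype(np.uint8),0,1)[0]
m=[k for k in m if cv2.pointPolygonTest(k,(190,213),False)>0][0]
P=cast("top",m[:,0],.003)[:,:2].astype(np.float32);print("mat",cv2.minAreaRect(P))
mc=cast("top",[[167,175],[243,216],[222,254],[137,211]],.003)[:,:2];print("mat pick",mc,mc.mean(0))
bl=cast("top",pix([[155,230]],o2),.203);print("blue",bl)
print("jar top",cast("top",pix([[363,226]],o1),.104),"slim top",cast("top",pix([[560,265]],o1),.177),"spray top", cast("top",pix([[178,97]],o1),.215))
s=get_state();print(R.from_rotvec(s["tool_rot"]).as_matrix())
E
```

```text
stand front L,R [[ 0.5438  0.1546]
 [ 0.5897 -0.1514]] back [[ 0.688   0.1762]
 [ 0.7326 -0.1295]]
len 0.3094820692504508 0.30890178872461826
depth 0.14521605843049887
stand c [0.6356 0.012 ] yaw 8.417569754695025 [0.6409 0.0126] [0.6302 0.0115]
mark 0.1 [0.5962 0.1073]
mark 0 [0.6108 0.0084]
mark -0.1 [ 0.6255 -0.0906]
pipe ends [[ 0.6543  0.0664]
 [ 0.6762 -0.0564]] 0.12470554592617425 c [0.6652 0.005 ] ang 100.10961908177161
cradle [ 0.4277 -0.2172] edges [np.float64(0.0813312712299563), np.float64(0.1213292485379815), np.float64(0.08094359287107764), np.float64(0.1214623730429426)]
horns c [ 0.4285 -0.2171] long 0.09051753894755837 deg 87.56163256475357
mat ((0.4239017963409424, 0.23745644092559814), (0.26573261618614197, 0.11715884506702423), 89.76820373535156)
mat pick [[0.4865 0.3477]
 [0.4864 0.1058]
 [0.3683 0.104 ]
 [0.3595 0.3664]] [0.4252 0.231 ]
blue [[ 0.3287 -0.1068  0.203 ]]
jar top [[0.6082 0.0082 0.104 ]] slim top [[ 0.6174 -0.0917  0.177 ]] spray top [[0.5923 0.1051 0.215 ]]
[[-0.0015  0.6287  0.7776]
 [ 0.001   0.7776 -0.6287]
 [-1.     -0.0001 -0.0018]]
```

Measured sizes agree with the given ones to within 4 mm, except the stand's depth to the lip, which came out 145 mm instead of 156. The container tops agree with the marks to within 3–8 mm. I'll turn the jaws toward world x now and refine each grasp with the wrist camera.

Call:
{"fn": "play_rows", "kwargs": {
  "targets": [
    {"claw": 0, "linear": [-0.4, 0, 0], "rotation": [-0.078, 0, 0]},
    {"claw": 0, "linear": [-0.4, 0, 0], "rotation": [-0.078, 0, 0]},
    {"claw": 0, "linear": [-0.4, 0, 0], "rotation": [-0.078, 0, 0]},
    {"claw": 0, "linear": [-0.4, 0, 0], "rotation": [-0.078, 0, 0]},
    {"claw": 0, "linear": [0, 1, 0], "rotation": [-0.078, 0, 0]},
    {"claw": 0, "linear": [0, 1, 0], "rotation": [-0.078, 0, 0]},
    {"claw": 0, "linear": [0, 1, 0], "rotation": [-0.05, 0, 0]},
    {"claw": 0, "linear": [0, 1, 0], "rotation": [0, 0, 0]},
    {"claw": 0, "linear": [0, 1, 0], "rotation": [0, 0, 0]},
    {"claw": 0, "linear": [0, 1, 0], "rotation": [0, 0, 0]}
  ],
  "newtons": 25
}}

```text
time: 0.93
position: [0.4924, -0.2603, 0.2554]
tool_rot: [-0.115, 1.58, 0.125]
ft_force: [0.5, -0.6, 0.4]
grip_width: 0.999
```

```bash
cat >> h.py <<'E'
def plan(x,y,z,yaw=None):
    "tool-axis shift to a goal in full-scale units, plus turn about tool x and tilt"
    s=get_state();M=R.from_rotvec(s["tool_rot"]).as_matrix();p=s["position"]
    d=M.T@(np.array([x,y,z])-p)/.025
    th=np.degrees(np.arctan2(M[1,2],M[0,2]))
    print("t",round(s["time"],2),"pos",p.round(4),"jawdeg",round(th,2),"tilt",(M[:2,0]).round(4),"shift units",d.round(2),"w",round(s["grip_width"],3),
      "" if yaw is None else "turn x %.3f"%(-(yaw-th)/90))
def wcast(uv,z,s=None):
    c=calibration("wrist");s=s or get_state();T=np.array(c["hand_eye"]);M=R.from_rotvec(s["tool_rot"]).as_matrix()
    uv=np.atleast_2d(uv).astype(float)-[c["cx"],c["cy"]];r=np.linalg.norm(uv,axis=1);a=r/c["fx"]
    d=np.c_[uv/np.maximum(r,1e-9)[:,None]*np.sin(a)[:,None],np.cos(a)]
    d=d@T[:3,:3].T@M.T;o=M@T[:3,3]+s["position"]
    return o+d*((z-o[2])/d[:,2])[:,None]
def wproj(P,s=None):
    c=calibration("wrist");s=s or get_state();T=np.array(c["hand_eye"]);M=R.from_rotvec(s["tool_rot"]).as_matrix()
    q=((np.atleast_2d(P)-s["position"])@M-T[:3,3])@T[:3,:3]
    r=np.linalg.norm(q[:,:2],axis=1);a=np.arctan2(r,q[:,2])
    return q[:,:2]/r[:,None]*(a*c["fx"])[:,None]+[c["cx"],c["cy"]]
E
python3 -c "
from h import *
plan(.594,.0,.265,5)
print(cast('top',[[242,128]],0),cast('scene',[[149,230]],0))"
```

```text
t 0.93 pos [ 0.4924 -0.2603  0.2554] jawdeg 8.75 tilt [-0.0134  0.0054] shift units [-0.38  9.67  5.6 ] w 0.999 turn x 0.042
[[0.70800492 0.2342507  0.        ]] [[0.72953338 0.25698036 0.        ]]
```

Call:
{"fn": "play_rows", "kwargs": {
  "targets": [
    {"claw": 0, "linear": [-0.04, 0.97, 0.56], "rotation": [0, -0.0085, -0.003]},
    {"claw": 0, "linear": [-0.04, 0.97, 0.56], "rotation": [0, 0, 0]},
    {"claw": 0, "linear": [-0.04, 0.97, 0.56], "rotation": [0, 0, 0]},
    {"claw": 0, "linear": [-0.04, 0.97, 0.56], "rotation": [0, 0, 0]},
    {"claw": 0, "linear": [-0.04, 0.97, 0.56], "rotation": [0, 0, 0]},
    {"claw": 0, "linear": [-0.04, 0.97, 0.56], "rotation": [0, 0, 0]},
    {"claw": 0, "linear": [-0.04, 0.97, 0.56], "rotation": [0, 0, 0]},
    {"claw": 0, "linear": [-0.04, 0.97, 0.56], "rotation": [0, 0, 0]},
    {"claw": 0, "linear": [-0.04, 0.97, 0.56], "rotation": [0, 0, 0]},
    {"claw": 0, "linear": [0, 0, 0], "rotation": [0, 0, 0]}
  ]
}}

```text
time: 1.77
position: [0.582, -0.008, 0.2615]
tool_rot: [-0.117, 1.573, 0.127]
ft_force: [-1.2, 1.0, -0.3]
grip_width: 1.006
```

```bash
python3 -c "
from h import *
plan(.594,.106,.265,8.4)
cv2.imwrite('pics/w1.png',get_image('wrist'))"
```

```text
t 1.77 pos [ 0.582  -0.008   0.2615] jawdeg 8.91 tilt [-0.006   0.0058] shift units [-0.12  4.43  1.18] w 1.006 turn x 0.006
```

View pics/w1.png

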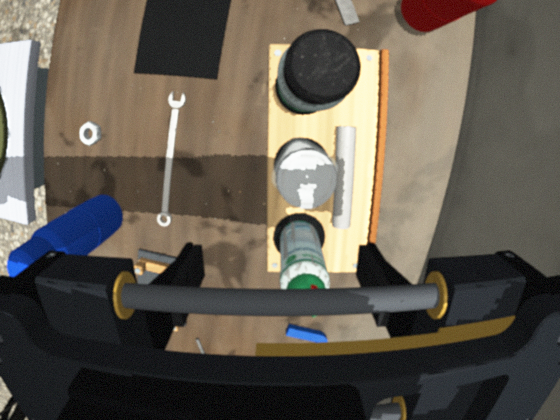

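The wrist view shows the spray cap at (322,66), the jar lid at (306,172), the slim can near (302,260), the pipe from (346,127) to (342,227), and the stand's left corners at (269,45) and (380,49).

```bash
python3 -c "
from h import *
np.set_printoptions(precision=4,suppress=True)
im=cv2.imread('pics/w1.png');H,S,V=cv2.split(cv2.cvtColor(im,cv2.COLOR_BGR2HSV))
print('spray cap',wcast([[322,66]],.215),'jar',wcast([[306,174]],.104),'slim base mark',wcast([[300,238]],.012))
p=wcast([[345,127],[343,227]],.03);print('pipe',p,p.mean(0),np.linalg.norm(p[0]-p[1]))
st=wcast([[269,45],[268,272]],.012);print('stand front',st,np.linalg.norm(st[0]-st[1]))
print('back board',wcast([[379,49],[381,160]],.012))
pm=((V>100)&(S<40)).astype(np.uint8)*255
c=rect(pm,(332,115,360,240));print(cv2.minAreaRect(c),cv2.contourArea(c))
"
```

```text
spray cap [[0.591 0.102 0.215]] jar [[0.6041 0.0105 0.104 ]] slim base mark [[ 0.6212 -0.0954  0.012 ]]
pipe [[ 0.649   0.0623  0.03  ]
 [ 0.6721 -0.0645  0.03  ]] [ 0.6606 -0.0011  0.03  ] 0.12887180340576884
stand front [[ 0.5419  0.1496  0.012 ]
 [ 0.5853 -0.1546  0.012 ]] 0.3072342096479633
back board [[0.6797 0.1717 0.012 ]
 [0.7086 0.0286 0.012 ]]
((341.9186096191406, 177.3435516357422), (21.77821922302246, 103.47679901123047), 3.4682295322418213) 1808.5
```

Call:
{"fn": "play_rows", "kwargs": {
  "targets": [
    {"claw": 0, "linear": [0, 0.88, 0.2], "rotation": [0.003, -0.004, -0.003]},
    {"claw": 0, "linear": [0, 0.88, 0.2], "rotation": [0, 0, 0]},
    {"claw": 0, "linear": [0, 0.88, 0.2], "rotation": [0, 0, 0]},
    {"claw": 0, "linear": [0, 0.88, 0.2], "rotation": [0, 0, 0]},
    {"claw": 0, "linear": [0, 0.88, 0.2], "rotation": [0, 0, 0]},
    {"claw": 0, "linear": [0, 0, 0], "rotation": [0, 0, 0]}
  ]
}}

```text
time: 2.32
position: [0.5891, 0.0966, 0.2576]
tool_rot: [-0.112, 1.574, 0.104]
ft_force: [-0.3, 0.6, 0.4]
grip_width: 0.998
```

```bash
python3 -c "
from h import *
plan(.592,.104,.143,8.3)"
```

```text
t 2.32 pos [0.5891 0.0966 0.2576] jawdeg 7.86 tilt [-0.0056 -0.0056] shift units [4.58 0.3  0.18] w 0.998 turn x -0.005
```

Call:
{"fn": "play_rows", "kwargs": {
  "targets": [
    {"claw": 0, "linear": [0.2, 0.3, 0.18], "rotation": [0, -0.004, 0.003]},
    {"claw": 0, "linear": [0.7, 0, 0], "rotation": [0, 0, 0]},
    {"claw": 0, "linear": [0.75, 0, 0], "rotation": [0, 0, 0]},
    {"claw": 0, "linear": [0.75, 0, 0], "rotation": [0, 0, 0]},
    {"claw": 0, "linear": [0.75, 0, 0], "rotation": [0, 0, 0]},
    {"claw": 0, "linear": [0.75, 0, 0], "rotation": [0, 0, 0]},
    {"claw": 0, "linear": [0.7, 0, 0], "rotation": [0, 0, 0]},
    {"claw": 0, "linear": [0, 0, 0], "rotation": [0, 0, 0]}
  ]
}}

```text
time: 2.98
position: [0.594, 0.0949, 0.1345]
tool_rot: [-0.102, 1.567, 0.095]
ft_force: [-0.6, 0.2, -1.1]
grip_width: 1.0
```

```bash
python3 -c "
from h import *
plan(.592,.104,.143,8.3)
cv2.imwrite('pics/w2.png',cv2.resize(get_image('wrist'),None,fx=1,fy=1));cv2.imwrite('pics/s2.png',get_image('scene'))"
```

```text
t 2.98 pos [0.594  0.0949 0.1345] jawdeg 7.18 tilt [ 0.0016 -0.0043] shift units [-0.34  0.37 -0.03] w 1.0 turn x -0.012
```

View pics/w2.png

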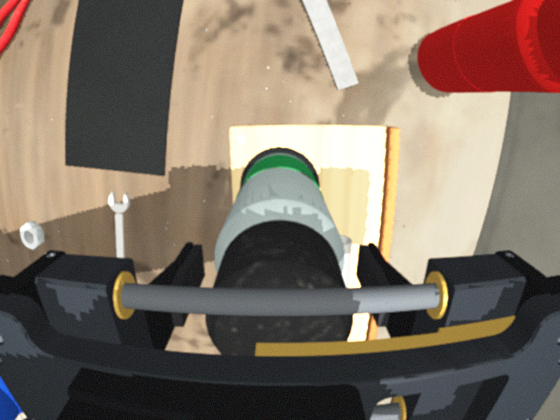

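The can sits centred between the fingers (body about 215–340 at column centre 280). I'll shift 9 mm left, raise slightly and close.

Call:
{"fn": "play_rows", "kwargs": {
  "targets": [
    {"claw": 0, "linear": [-0.3, 0.37, 0], "rotation": [0, 0, 0]},
    {"claw": 0, "linear": [0, 0, 0], "rotation": [0, 0, 0]},
    {"claw": 1, "linear": [0, 0, 0], "rotation": [0, 0, 0]},
    {"claw": 1, "linear": [0, 0, 0], "rotation": [0, 0, 0]},
    {"claw": 1, "linear": [0, 0, 0], "rotation": [0, 0, 0]},
    {"claw": 1, "linear": [0, 0, 0], "rotation": [0, 0, 0]},
    {"claw": 1, "linear": [0, 0, 0], "rotation": [0, 0, 0]}
  ],
  "newtons": 25
}}

```text
time: 3.67
position: [0.5986, 0.1063, 0.1537]
tool_rot: [-0.1, 1.551, 0.095]
ft_force: [1.8, 0.1, -2.3]
grip_width: 0.713
```

```bash
python3 -c "
from h import *
plan(.462,.352,.165,0)"
```

```text
t 3.67 pos [0.5986 0.1063 0.1537] jawdeg 7.14 tilt [ 0.0175 -0.0023] shift units [-0.57 10.43 -4.19] w 0.713 turn x 0.079
```

Call:
{"fn": "play_rows", "kwargs": {
  "targets": [
    {"claw": 0.2, "linear": [0, 0, 0], "rotation": [0, -0.005, 0]},
    {"claw": 0, "linear": [0, 0, 0], "rotation": [0, -0.005, 0]},
    {"claw": 0, "linear": [0.2, 0, 0], "rotation": [0, 0, 0]},
    {"claw": 0, "linear": [0.15, 0, 0], "rotation": [0, 0, 0]},
    {"claw": 0, "linear": [0.05, 0, 0], "rotation": [0, 0, 0]},
    {"claw": 0, "linear": [0, 0, 0], "rotation": [0, 0, 0]}
  ]
}}

```text
time: 4.17
position: [0.5985, 0.1059, 0.1421]
tool_rot: [-0.099, 1.535, 0.095]
ft_force: [0.3, -0.2, 0.9]
grip_width: 0.988
```

```bash
python3 -c "
from h import *
plan(.594,.104,.14,8.3)"
```

```text
t 4.17 pos [0.5985 0.1059 0.1421] jawdeg 7.13 tilt [ 0.0341 -0.0006] shift units [ 0.08 -0.05 -0.19] w 0.988 turn x -0.013
```

Call:
{"fn": "play_rows", "kwargs": {
  "targets": [
    {"claw": 0, "linear": [0.05, 0, -0.15], "rotation": [-0.01, 0.018, 0]},
    {"claw": 0, "linear": [0, 0, 0], "rotation": [0, 0, 0]},
    {"claw": 0.5, "linear": [0, 0, 0], "rotation": [0, 0, 0]},
    {"claw": 0.5, "linear": [0, 0, 0], "rotation": [0, 0, 0]},
    {"claw": 0.5, "linear": [0, 0, 0], "rotation": [0, 0, 0]},
    {"claw": 0.5, "linear": [0, 0, 0], "rotation": [0, 0, 0]}
  ]
}}

```text
time: 4.67
position: [0.5951, 0.1053, 0.1401]
tool_rot: [-0.113, 1.562, 0.106]
ft_force: [0.3, -0.2, -0.6]
grip_width: 0.781
```

```bash
python3 -c "
from h import *
plan(.462,.352,.165,0)"
```

```text
t 4.67 pos [0.5951 0.1053 0.1401] jawdeg 7.98 tilt [ 0.0064 -0.004 ] shift units [-1.07 10.51 -3.9 ] w 0.781 turn x 0.089
```

Call:
{"fn": "play_rows", "kwargs": {
  "targets": [
    {"claw": 1, "linear": [0, 0, 0], "rotation": [0, 0, 0]},
    {"claw": 1, "linear": [0, 0, 0], "rotation": [0, 0, 0]},
    {"claw": 1, "linear": [0, 0, 0], "rotation": [0, 0, 0]}
  ],
  "newtons": 25
}}

```text
time: 4.92
position: [0.5949, 0.1053, 0.1402]
tool_rot: [-0.113, 1.561, 0.105]
ft_force: [0.8, -0.1, -0.2]
grip_width: 0.708
```

Call:
{"fn": "play_rows", "kwargs": {
  "targets": [
    {"claw": 1, "linear": [-0.3, 0, 0], "rotation": [0, 0, 0]},
    {"claw": 1, "linear": [-0.5, 0, 0], "rotation": [0, 0, 0]},
    {"claw": 1, "linear": [-0.5, 0, 0], "rotation": [0, 0, 0]},
    {"claw": 1, "linear": [0, 0.6, -0.3], "rotation": [0, 0, 0]},
    {"claw": 1, "linear": [0, 0.9, -0.4], "rotation": [0, 0, 0]},
    {"claw": 1, "linear": [0, 0.9, -0.4], "rotation": [0, 0, 0]},
    {"claw": 1, "linear": [0, 0.9, -0.4], "rotation": [0.02, 0, 0]},
    {"claw": 1, "linear": [0, 0.9, -0.4], "rotation": [0.02, 0, 0]},
    {"claw": 1, "linear": [0, 0.9, -0.4], "rotation": [0.02, 0, 0]},
    {"claw": 1, "linear": [0, 0.9, -0.4], "rotation": [0.02, 0, 0]}
  ]
}}

```text
time: 5.75
position: [0.5109, 0.2481, 0.1802]
tool_rot: [-0.001, 1.558, -0.008]
ft_force: [0.3, 0.1, -1.9]
grip_width: 0.711
```

```bash
python3 -c "
from h import *
plan(.462,.352,.165,0)"
```

```text
t 5.75 pos [0.5109 0.2481 0.1802] jawdeg -0.29 tilt [ 0.0132 -0.0058] shift units [ 0.56  4.15 -1.99] w 0.711 turn x -0.003
```

Call:
{"fn": "play_rows", "kwargs": {
  "targets": [
    {"claw": 1, "linear": [0, 0.8, -0.4], "rotation": [0, 0.008, 0.003]},
    {"claw": 1, "linear": [0, 0.8, -0.4], "rotation": [0, 0, 0]},
    {"claw": 1, "linear": [0, 0.8, -0.4], "rotation": [0, 0, 0]},
    {"claw": 1, "linear": [0, 0.6, -0.3], "rotation": [0, 0, 0]},
    {"claw": 1, "linear": [0, 0.3, -0.15], "rotation": [0, 0, 0]},
    {"claw": 1, "linear": [0, 0.1, 0], "rotation": [0, 0, 0]},
    {"claw": 1, "linear": [0, 0, 0], "rotation": [0, 0, 0]}
  ]
}}

```text
time: 6.33
position: [0.4597, 0.3488, 0.1874]
tool_rot: [-0.002, 1.566, 0.011]
ft_force: [-1.1, -0.5, -2.2]
grip_width: 0.708
```

```bash
python3 -c "
from h import *
plan(.462,.352,.132,0)
cv2.imwrite('pics/s3.png',get_image('scene'))"
```

```text
t 6.33 pos [0.4597 0.3488 0.1874] jawdeg 0.46 tilt [0.0052 0.0054] shift units [2.22 0.11 0.08] w 0.708 turn x 0.005
```

View pics/s3.png

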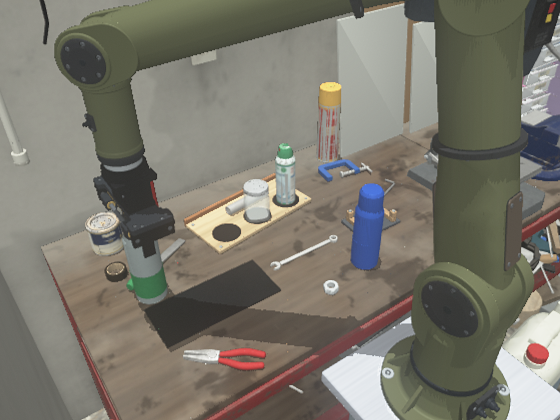

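The can hangs upright over the mat's left end. Lowering it now.

Call:
{"fn": "play_rows", "kwargs": {
  "targets": [
    {"claw": 1, "linear": [0.4, 0.1, 0.05], "rotation": [0, 0.003, -0.003]},
    {"claw": 1, "linear": [0.5, 0, 0], "rotation": [0, 0, 0]},
    {"claw": 1, "linear": [0.5, 0, 0], "rotation": [0, 0, 0]},
    {"claw": 1, "linear": [0.3, 0, 0], "rotation": [0, 0, 0]},
    {"claw": 1, "linear": [0.15, 0, 0], "rotation": [0, 0, 0]},
    {"claw": 1, "linear": [0, 0, 0], "rotation": [0, 0, 0]}
  ]
}}

```text
time: 6.88
position: [0.4646, 0.3443, 0.1341]
tool_rot: [-0.002, 1.572, -0.005]
ft_force: [-0.6, 0.1, -2.6]
grip_width: 0.709
```

```bash
python3 -c "
from h import *
plan(.462,.352,.132,0)"
```

```text
t 6.88 pos [0.4646 0.3443 0.1341] jawdeg -0.12 tilt [-0.0015 -0.0047] shift units [ 0.08  0.31 -0.1 ] w 0.709 turn x -0.001
```

Call:
{"fn": "play_rows", "kwargs": {
  "targets": [
    {"claw": 1, "linear": [0, 0.1, -0.2], "rotation": [0, 0, 0]},
    {"claw": 1, "linear": [0.06, 0, 0], "rotation": [0, 0, 0]},
    {"claw": 1, "linear": [0.06, 0, 0], "rotation": [0, 0, 0]},
    {"claw": 1, "linear": [0.04, 0, 0], "rotation": [0, 0, 0]}
  ]
}}

```text
time: 7.22
position: [0.4596, 0.3473, 0.1313]
tool_rot: [-0.001, 1.572, -0.005]
ft_force: [-1.0, 0.4, 1.1]
grip_width: 0.706
```

```bash
python3 -c "
from h import *
plan(.462,.352,.132,0);print(get_state()['ft_force'])"
```

```text
t 7.22 pos [0.4596 0.3473 0.1313] jawdeg -0.16 tilt [-0.0008 -0.0041] shift units [-0.03  0.19  0.1 ] w 0.706 turn x -0.002
[-0.98083525  0.35493935  1.09567665]
```

Call:
{"fn": "play_rows", "kwargs": {
  "targets": [
    {"claw": 0, "linear": [0, 0, 0], "rotation": [0, 0, 0]},
    {"claw": 0, "linear": [0, 0, 0], "rotation": [0, 0, 0]},
    {"claw": 0, "linear": [0, 0, 0], "rotation": [0, 0, 0]},
    {"claw": 0, "linear": [-0.3, 0, 0], "rotation": [0, 0, 0]},
    {"claw": 0, "linear": [-0.8, 0, 0], "rotation": [0, 0, 0]},
    {"claw": 0, "linear": [-1, 0, 0], "rotation": [0, 0, 0]},
    {"claw": 0, "linear": [-1, 0, 0], "rotation": [0, 0, 0]},
    {"claw": 0, "linear": [-1, 0, 0], "rotation": [0, 0, 0]},
    {"claw": 0, "linear": [-0.4, -0.5, 0.2], "rotation": [-0.03, 0, 0]},
    {"claw": 0, "linear": [0, -1, 0.4], "rotation": [-0.03, 0, 0]}
  ]
}}

```text
time: 8.05
position: [0.4729, 0.3174, 0.2541]
tool_rot: [-0.081, 1.566, 0.085]
ft_force: [-0.7, 0.2, 0.4]
grip_width: 1.001
```

```bash
python3 -c "
from h import *
plan(.614,-.085,.24,8.3)"
```

```text
t 8.05 pos [0.4729 0.3174 0.2541] jawdeg 6.06 tilt [0.0027 0.0027] shift units [  0.53 -16.6    3.91] w 1.001 turn x -0.025
```

Call:
{"fn": "play_rows", "kwargs": {
  "targets": [
    {"claw": 0, "linear": [0, -1, 0.24], "rotation": [-0.02, 0, 0]},
    {"claw": 0, "linear": [0, -1, 0.24], "rotation": [0, 0, 0]},
    {"claw": 0, "linear": [0, -1, 0.24], "rotation": [0, 0, 0]},
    {"claw": 0, "linear": [0, -1, 0.24], "rotation": [0, 0, 0]},
    {"claw": 0, "linear": [0, -1, 0.24], "rotation": [0, 0, 0]},
    {"claw": 0, "linear": [0, -1, 0.24], "rotation": [0, 0, 0]},
    {"claw": 0, "linear": [0, -1, 0.24], "rotation": [0, 0, 0]},
    {"claw": 0, "linear": [0, -1, 0.24], "rotation": [0, 0, 0]},
    {"claw": 0, "linear": [0, -1, 0.24], "rotation": [0, 0, 0]},
    {"claw": 0, "linear": [0, -1, 0.24], "rotation": [0, 0, 0]}
  ]
}}

```text
time: 8.88
position: [0.5733, 0.0713, 0.2665]
tool_rot: [-0.111, 1.546, 0.121]
ft_force: [0.0, 0.5, -0.5]
grip_width: 0.999
```

```bash
python3 -c "
from h import *
plan(.620,-.093,.24,8.3)"
```

```text
t 8.88 pos [0.5733 0.0713 0.2665] jawdeg 8.51 tilt [0.0212 0.0078] shift units [ 1.05 -6.78  0.85] w 0.999 turn x 0.002
```

Call:
{"fn": "play_rows", "kwargs": {
  "targets": [
    {"claw": 0, "linear": [0.1, -1, 0.12], "rotation": [0, 0.0135, -0.005]},
    {"claw": 0, "linear": [0.1, -1, 0.12], "rotation": [0, 0, 0]},
    {"claw": 0, "linear": [0.1, -1, 0.12], "rotation": [0, 0, 0]},
    {"claw": 0, "linear": [0.1, -1, 0.12], "rotation": [0, 0, 0]},
    {"claw": 0, "linear": [0.1, -1, 0.12], "rotation": [0, 0, 0]},
    {"claw": 0, "linear": [0.1, -0.8, 0.12], "rotation": [0, 0, 0]},
    {"claw": 0, "linear": [0, -0.4, 0], "rotation": [0, 0, 0]},
    {"claw": 0, "linear": [0, 0, 0], "rotation": [0, 0, 0]}
  ]
}}

```text
time: 9.55
position: [0.6183, -0.095, 0.2578]
tool_rot: [-0.115, 1.559, 0.103]
ft_force: [-0.0, -0.0, -0.3]
grip_width: 1.0
```

```bash
python3 -c "
from h import *
plan(.620,-.093,.113,8.3)"
```

```text
t 9.55 pos [ 0.6183 -0.095   0.2578] jawdeg 7.99 tilt [ 0.0095 -0.0068] shift units [5.79 0.12 0.03] w 1.0 turn x -0.003
```

Call:
{"fn": "play_rows", "kwargs": {
  "targets": [
    {"claw": 0, "linear": [0.5, 0.05, 0.05], "rotation": [0, 0.006, 0.004]},
    {"claw": 0, "linear": [0.9, 0, 0], "rotation": [0, 0, 0]},
    {"claw": 0, "linear": [0.9, 0, 0], "rotation": [0, 0, 0]},
    {"claw": 0, "linear": [0.9, 0, 0], "rotation": [0, 0, 0]},
    {"claw": 0, "linear": [0.9, 0, 0], "rotation": [0, 0, 0]},
    {"claw": 0, "linear": [0.7, 0, 0], "rotation": [0, 0, 0]},
    {"claw": 0, "linear": [0.4, 0, 0], "rotation": [0, 0, 0]},
    {"claw": 0, "linear": [0.1, 0, 0], "rotation": [0, 0, 0]},
    {"claw": 0, "linear": [0, 0, 0], "rotation": [0, 0, 0]}
  ]
}}

```text
time: 10.3
position: [0.6197, -0.0757, 0.1198]
tool_rot: [-0.117, 1.566, 0.128]
ft_force: [-1.1, -0.1, 0.2]
grip_width: 1.0
```

```bash
python3 -c "
from h import *
plan(.620,-.093,.113,8.3)
im=get_image('wrist');cv2.imwrite('pics/w3.png',im[60:360])"
```

```text
t 10.3 pos [ 0.6197 -0.0757  0.1198] jawdeg 8.94 tilt [0.0004 0.0077] shift units [ 0.27 -0.69 -0.1 ] w 1.0 turn x 0.007
```

View pics/w3.png

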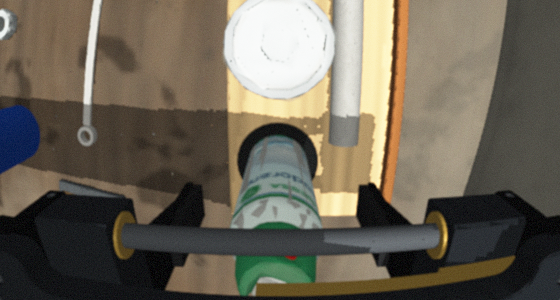

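```bash
python3 -c "
from h import *
s=get_state()
print(wcast([[278,183],[238,216],[318,216],[278,292+0]],.012,s), 'jar lid c',wcast([[279,107]],.104,s),'pipe end',wcast([[344,205]],.0245,s),wcast([[344,205]],.037,s))
print(wproj([[.62,-.093,.012],[.62,-.093,.177]],s))"
```

```text
[[ 0.61605233 -0.05589829  0.012     ]
 [ 0.5857605  -0.09068409  0.012     ]
 [ 0.65544428 -0.07975078  0.012     ]
 [ 0.63254467 -0.16208261  0.012     ]] jar lid c [[0.60718249 0.00660371 0.104     ]] pipe end [[ 0.67322336 -0.06294235  0.0245    ]] [[ 0.67004724 -0.05967474  0.037     ]]
[[275.95606687 224.18406086]
 [272.48369251 354.67225574]]
```

Slim mark centre measures (.621, -.091); shift 15 mm back along the row.

Call:
{"fn": "play_rows", "kwargs": {
  "targets": [
    {"claw": 0, "linear": [0, -0.3, 0], "rotation": [0.005, 0, -0.004]},
    {"claw": 0, "linear": [0.1, -0.2, 0], "rotation": [0, 0, 0]},
    {"claw": 0, "linear": [0, -0.08, 0], "rotation": [0, 0, 0]},
    {"claw": 0, "linear": [0, 0, 0], "rotation": [0, 0, 0]},
    {"claw": 0, "linear": [0, 0, 0], "rotation": [0, 0, 0]}
  ]
}}

```text
time: 10.77
position: [0.6256, -0.0917, 0.1226]
tool_rot: [-0.117, 1.558, 0.114]
ft_force: [0.6, -0.9, -0.0]
grip_width: 1.004
```

```bash
python3 -c "
from h import *
plan(.621,-.091,.115,8.3)"
```

```text
t 10.77 pos [ 0.6256 -0.0917  0.1226] jawdeg 8.43 tilt [ 0.0101 -0.0007] shift units [ 0.3   0.06 -0.18] w 1.004 turn x 0.001
```

Call:
{"fn": "play_rows", "kwargs": {
  "targets": [
    {"claw": 0, "linear": [0.05, 0, -0.18], "rotation": [0, 0.006, 0]},
    {"claw": 0, "linear": [0, 0, 0], "rotation": [0, 0, 0]},
    {"claw": 1, "linear": [0, 0, 0], "rotation": [0, 0, 0]},
    {"claw": 1, "linear": [0, 0, 0], "rotation": [0, 0, 0]},
    {"claw": 1, "linear": [0, 0, 0], "rotation": [0, 0, 0]},
    {"claw": 1, "linear": [0, 0, 0], "rotation": [0, 0, 0]},
    {"claw": 1, "linear": [0, 0, 0], "rotation": [0, 0, 0]},
    {"claw": 1, "linear": [0, 0, 0], "rotation": [0, 0, 0]}
  ]
}}

```text
time: 11.43
position: [0.6211, -0.0926, 0.1222]
tool_rot: [-0.117, 1.567, 0.113]
ft_force: [0.2, -0.1, 0.3]
grip_width: 0.626
```

```bash
python3 -c "
from h import *
plan(.462,.122,.18,0)"
```

```text
t 11.43 pos [ 0.6211 -0.0926  0.1222] jawdeg 8.4 tilt [ 0.0012 -0.0024] shift units [-2.34  9.42 -5.04] w 0.626 turn x 0.093
```

Call:
{"fn": "play_rows", "kwargs": {
  "targets": [
    {"claw": 1, "linear": [0, 0, 0], "rotation": [0, 0, 0]},
    {"claw": 1, "linear": [0, 0, 0], "rotation": [0, 0, 0]},
    {"claw": 1, "linear": [0, 0, 0], "rotation": [0, 0, 0]},
    {"claw": 1, "linear": [-0.3, 0, 0], "rotation": [0, 0, 0]},
    {"claw": 1, "linear": [-0.6, 0, 0], "rotation": [0, 0, 0]},
    {"claw": 1, "linear": [-0.7, 0, -0.3], "rotation": [0, 0, 0]},
    {"claw": 1, "linear": [-0.5, 0, -0.8], "rotation": [0, 0, 0]},
    {"claw": 1, "linear": [-0.2, 0, -1], "rotation": [0, 0, 0]},
    {"claw": 1, "linear": [0, 0, -1], "rotation": [0, 0, 0]},
    {"claw": 1, "linear": [0, 0, -1], "rotation": [0.02, 0, 0]}
  ]
}}

```text
time: 12.27
position: [0.5185, -0.1049, 0.1806]
tool_rot: [-0.092, 1.571, 0.096]
ft_force: [-0.3, 0.4, -2.1]
grip_width: 0.567
```

```bash
python3 -c "
from h import *
plan(.462,.122,.17,0)"
```

```text
t 12.27 pos [ 0.5185 -0.1049  0.1806] jawdeg 6.88 tilt [-0.0019  0.0023] shift units [ 0.45  9.28 -1.16] w 0.567 turn x 0.076
```

Call:
{"fn": "play_rows", "kwargs": {
  "targets": [
    {"claw": 1, "linear": [0, 0.7, -0.2], "rotation": [0.02, 0, 0]},
    {"claw": 1, "linear": [0, 1, -0.15], "rotation": [0.02, 0, 0]},
    {"claw": 1, "linear": [0, 1, -0.15], "rotation": [0.02, 0, 0]},
    {"claw": 1, "linear": [0, 1, -0.2], "rotation": [0.015, 0, 0]},
    {"claw": 1, "linear": [0, 1, -0.2], "rotation": [0, 0, 0]},
    {"claw": 1, "linear": [0, 1, -0.2], "rotation": [0, 0, 0]},
    {"claw": 1, "linear": [0, 1, -0.2], "rotation": [0, 0, 0]},
    {"claw": 1, "linear": [0, 0.9, -0.2], "rotation": [0, 0, 0]},
    {"claw": 1, "linear": [0, 0.6, -0.1], "rotation": [0, 0, 0]},
    {"claw": 1, "linear": [0, 0.2, 0], "rotation": [0, 0, 0]}
  ]
}}

```text
time: 13.1
position: [0.4644, 0.1072, 0.1831]
tool_rot: [0.01, 1.574, -0.016]
ft_force: [-1.1, 0.1, -2.5]
grip_width: 0.57
```

```bash
python3 -c "
from h import *
plan(.462,.122,.113,0)"
```

```text
t 13.1 pos [0.4644 0.1072 0.1831] jawdeg -0.94 tilt [-0.0037 -0.0042] shift units [ 2.8   0.6  -0.09] w 0.57 turn x -0.010
```

Call:
{"fn": "play_rows", "kwargs": {
  "targets": [
    {"claw": 1, "linear": [0.3, 0.3, -0.1], "rotation": [-0.01, -0.002, 0.003]},
    {"claw": 1, "linear": [0.6, 0.2, 0], "rotation": [0, 0, 0]},
    {"claw": 1, "linear": [0.6, 0, 0], "rotation": [0, 0, 0]},
    {"claw": 1, "linear": [0.5, 0, 0], "rotation": [0, 0, 0]},
    {"claw": 1, "linear": [0.3, 0, 0], "rotation": [0, 0, 0]},
    {"claw": 1, "linear": [0.1, 0, 0], "rotation": [0, 0, 0]},
    {"claw": 1, "linear": [0, 0, 0], "rotation": [0, 0, 0]}
  ]
}}

```text
time: 13.68
position: [0.4619, 0.1184, 0.1194]
tool_rot: [-0.002, 1.57, 0.002]
ft_force: [-0.3, -0.2, -2.8]
grip_width: 0.572
```

```bash
python3 -c "
from h import *
plan(.462,.122,.113,0)"
```

```text
t 13.68 pos [0.4619 0.1184 0.1194] jawdeg 0.15 tilt [ 0.0009 -0.0003] shift units [0.26 0.15 0.  ] w 0.572 turn x 0.002
```

Call:
{"fn": "play_rows", "kwargs": {
  "targets": [
    {"claw": 1, "linear": [0.06, 0.15, 0], "rotation": [0, 0, 0]},
    {"claw": 1, "linear": [0.08, 0, 0], "rotation": [0, 0, 0]},
    {"claw": 1, "linear": [0.08, 0, 0], "rotation": [0, 0, 0]},
    {"claw": 1, "linear": [0.06, 0, 0], "rotation": [0, 0, 0]},
    {"claw": 1, "linear": [0.04, 0, 0], "rotation": [0, 0, 0]}
  ]
}}

```text
time: 14.1
position: [0.4638, 0.1218, 0.113]
tool_rot: [-0.0, 1.566, 0.001]
ft_force: [-2.2, -0.2, 5.7]
grip_width: 0.572
```

```bash
python3 -c "
from h import *
plan(.462,.122,.113,0)"
```

```text
t 14.1 pos [0.4638 0.1218 0.113 ] jawdeg 0.04 tilt [0.0043 0.0002] shift units [ 0.    0.01 -0.07] w 0.572 turn x 0.000
```

Contact at the expected height. Release, rise and go to the jar.

Call:
{"fn": "play_rows", "kwargs": {
  "targets": [
    {"claw": 0, "linear": [0, 0, 0], "rotation": [0, 0, 0]},
    {"claw": 0, "linear": [0, 0, 0], "rotation": [0, 0, 0]},
    {"claw": 0, "linear": [0, 0, 0], "rotation": [0, 0, 0]},
    {"claw": 0, "linear": [0, 0, 0], "rotation": [0, 0, 0]},
    {"claw": 0, "linear": [-0.4, 0, 0], "rotation": [0, 0, 0]},
    {"claw": 0, "linear": [-0.9, 0, 0], "rotation": [0, 0, 0]},
    {"claw": 0, "linear": [-1, 0, 0], "rotation": [0, 0, 0]},
    {"claw": 0, "linear": [-0.8, 0, 0], "rotation": [-0.02, 0, 0]},
    {"claw": 0, "linear": [-0.2, -0.3, 0.8], "rotation": [-0.02, 0, 0]},
    {"claw": 0, "linear": [0, -0.8, 1], "rotation": [-0.03, 0, 0]}
  ]
}}

```text
time: 14.93
position: [0.5085, 0.1015, 0.2054]
tool_rot: [-0.097, 1.56, 0.097]
ft_force: [1.5, 0.2, 0.4]
grip_width: 1.0
```

```bash
python3 -c "
from h import *
plan(.607,.009,.17,8.3)"
```

```text
t 14.93 pos [0.5085 0.1015 0.2054] jawdeg 7.07 tilt [0.0086 0.0006] shift units [ 1.45 -4.16  3.44] w 1.0 turn x -0.014
```

Call:
{"fn": "play_rows", "kwargs": {
  "targets": [
    {"claw": 0, "linear": [0.1, -0.9, 0.75], "rotation": [-0.014, 0.005, 0]},
    {"claw": 0, "linear": [0.2, -0.9, 0.75], "rotation": [0, 0, 0]},
    {"claw": 0, "linear": [0.3, -0.9, 0.75], "rotation": [0, 0, 0]},
    {"claw": 0, "linear": [0.3, -0.7, 0.65], "rotation": [0, 0, 0]},
    {"claw": 0, "linear": [0.2, -0.3, 0.3], "rotation": [0, 0, 0]},
    {"claw": 0, "linear": [0, -0.1, 0], "rotation": [0, 0, 0]},
    {"claw": 0, "linear": [0, 0, 0], "rotation": [0, 0, 0]}
  ]
}}

```text
time: 15.52
position: [0.6119, 0.0111, 0.1861]
tool_rot: [-0.115, 1.555, 0.111]
ft_force: [0.0, -0.1, 0.2]
grip_width: 1.0
```

```bash
python3 -c "
from h import *
plan(.607,.009,.065,8.3)"
```

```text
t 15.52 pos [0.6119 0.0111 0.1861] jawdeg 8.26 tilt [ 0.0131 -0.0015] shift units [ 4.84 -0.04 -0.27] w 1.0 turn x -0.000
```

Call:
{"fn": "play_rows", "kwargs": {
  "targets": [
    {"claw": 0, "linear": [0.4, 0, -0.25], "rotation": [0, 0.008, 0]},
    {"claw": 0, "linear": [0.8, 0, 0], "rotation": [0, 0, 0]},
    {"claw": 0, "linear": [0.8, 0, 0], "rotation": [0, 0, 0]},
    {"claw": 0, "linear": [0.5, 0, 0], "rotation": [0, 0, 0]},
    {"claw": 0, "linear": [0, 0, 0], "rotation": [0, 0, 0]}
  ]
}}

```text
time: 15.93
position: [0.6012, 0.0166, 0.1238]
tool_rot: [-0.121, 1.567, 0.117]
ft_force: [-0.3, -0.4, -0.6]
grip_width: 0.998
```

```bash
python3 -c "
from h import *
plan(.607,.009,.063,8.3)
im=get_image('wrist');cv2.imwrite('pics/w4.png',im[60:360])"
```

```text
t 15.93 pos [0.6012 0.0166 0.1238] jawdeg 8.7 tilt [ 0.0005 -0.0027] shift units [ 2.43 -0.33  0.18] w 0.998 turn x 0.004
```

View pics/w4.png

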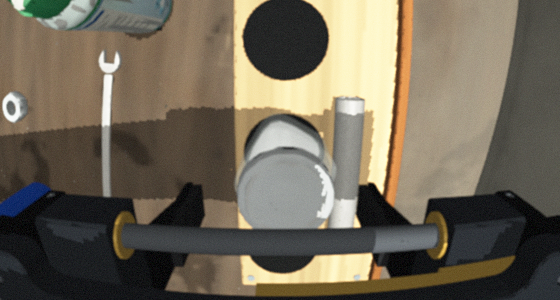

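The view shows the empty spray mark at (286,97), the jar lid at about (285,247), and the pipe's left end at (348,158).

```bash
python3 -c "
from h import *
s=get_state()
print('spray mark',wcast([[286,97]],.012,s),'jar lid',wcast([[285,247]],.104,s),'pipe end top L/R',wcast([[334,157],[363,157]],.0245,s),'slim left edge etc',)
print('jar lid edges',wcast([[237,250],[334,250]],.1,s))"
```

```text
spray mark [[0.59363971 0.10829936 0.012     ]] jar lid [[0.60563823 0.01674994 0.104     ]] pipe end top L/R [[0.63980023 0.06613026 0.0245    ]
 [0.6640387  0.07037876 0.0245    ]] slim left edge etc
jar lid edges [[0.57623959 0.00812177 0.1       ]
 [0.63726053 0.01733796 0.1       ]]
```

Call:
{"fn": "play_rows", "kwargs": {
  "targets": [
    {"claw": 0, "linear": [0.2, -0.25, 0.15], "rotation": [0.004, 0, 0]},
    {"claw": 0, "linear": [0.3, 0, 0], "rotation": [0, 0, 0]},
    {"claw": 0, "linear": [0.1, 0, 0], "rotation": [0, 0, 0]},
    {"claw": 0, "linear": [0, 0, 0], "rotation": [0, 0, 0]}
  ]
}}

```text
time: 16.32
position: [0.6081, 0.0121, 0.1122]
tool_rot: [-0.118, 1.562, 0.113]
ft_force: [-0.7, -0.0, -0.0]
grip_width: 1.001
```

```bash
python3 -c "
from h import *
plan(.607,.009,.063,8.3)"
```

```text
t 16.32 pos [0.6081 0.0121 0.1122] jawdeg 8.42 tilt [ 0.0062 -0.0028] shift units [ 1.97 -0.11 -0.07] w 1.001 turn x 0.001
```

Call:
{"fn": "play_rows", "kwargs": {
  "targets": [
    {"claw": 0, "linear": [0.3, -0.05, -0.06], "rotation": [0, 0.004, 0]},
    {"claw": 0, "linear": [0.5, 0, 0], "rotation": [0, 0, 0]},
    {"claw": 0, "linear": [0.5, 0, 0], "rotation": [0, 0, 0]},
    {"claw": 0, "linear": [0.35, 0, 0], "rotation": [0, 0, 0]},
    {"claw": 0, "linear": [0.1, 0, 0], "rotation": [0, 0, 0]},
    {"claw": 0, "linear": [0, 0, 0], "rotation": [0, 0, 0]}
  ]
}}

```text
time: 16.82
position: [0.6068, 0.0101, 0.0638]
tool_rot: [-0.118, 1.569, 0.112]
ft_force: [-0.5, 0.4, -0.7]
grip_width: 0.997
```

```bash
python3 -c "
from h import *
plan(.607,.009,.063,8.3)"
```

```text
t 16.82 pos [0.6068 0.0101 0.0638] jawdeg 8.38 tilt [-0.0006 -0.0036] shift units [ 0.03 -0.04  0.  ] w 0.997 turn x 0.001
```

Call:
{"fn": "play_rows", "kwargs": {
  "targets": [
    {"claw": 1, "linear": [0, 0, 0], "rotation": [0, 0, 0]},
    {"claw": 1, "linear": [0, 0, 0], "rotation": [0, 0, 0]},
    {"claw": 1, "linear": [0, 0, 0], "rotation": [0, 0, 0]},
    {"claw": 1, "linear": [0, 0, 0], "rotation": [0, 0, 0]},
    {"claw": 1, "linear": [0, 0, 0], "rotation": [0, 0, 0]},
    {"claw": 1, "linear": [0, 0, 0], "rotation": [0, 0, 0]}
  ]
}}

```text
time: 17.32
position: [0.6063, 0.0102, 0.0632]
tool_rot: [-0.118, 1.57, 0.112]
ft_force: [-0.4, 0.1, -2.9]
grip_width: 0.819
```

```bash
python3 -c "
from h import *
plan(.39,.237,.19,0)"
```

```text
t 17.32 pos [0.6063 0.0102 0.0632] jawdeg 8.4 tilt [-0.0018 -0.0035] shift units [-5.09 10.22 -7.25] w 0.819 turn x 0.093
```

Call:
{"fn": "play_rows", "kwargs": {
  "targets": [
    {"claw": 1, "linear": [0, 0, 0], "rotation": [0, 0, 0]},
    {"claw": 1, "linear": [0, 0, 0], "rotation": [0, 0, 0]},
    {"claw": 1, "linear": [0, 0, 0], "rotation": [0, 0, 0]},
    {"claw": 1, "linear": [-0.3, 0, 0], "rotation": [0, 0, 0]},
    {"claw": 1, "linear": [-0.7, 0, 0], "rotation": [0, 0, 0]},
    {"claw": 1, "linear": [-0.9, 0, -0.2], "rotation": [0, 0, 0]},
    {"claw": 1, "linear": [-0.9, 0, -0.4], "rotation": [0, 0, 0]},
    {"claw": 1, "linear": [-0.9, 0, -0.4], "rotation": [0, 0, 0]},
    {"claw": 1, "linear": [-0.9, 0, -0.4], "rotation": [0.015, 0, 0]},
    {"claw": 1, "linear": [-0.9, 0, -0.4], "rotation": [0.015, 0, 0]}
  ]
}}

```text
time: 18.15
position: [0.5553, 0.0045, 0.199]
tool_rot: [-0.079, 1.59, 0.079]
ft_force: [0.2, -1.3, -4.8]
grip_width: 0.829
```

```bash
python3 -c "
from h import *
plan(.39,.235,.265,0)"
```

```text
t 18.15 pos [0.5553 0.0045 0.199 ] jawdeg 5.73 tilt [-0.0202 -0.0009] shift units [-2.51  9.84 -5.71] w 0.829 turn x 0.064
```

```bash
python3 -c "
from h import *
cv2.imwrite('pics/s5.png',np.vstack([get_image('scene')[60:330], get_image('wrist')[90:390]]))"
```

```text
(no output)
```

View pics/s5.png

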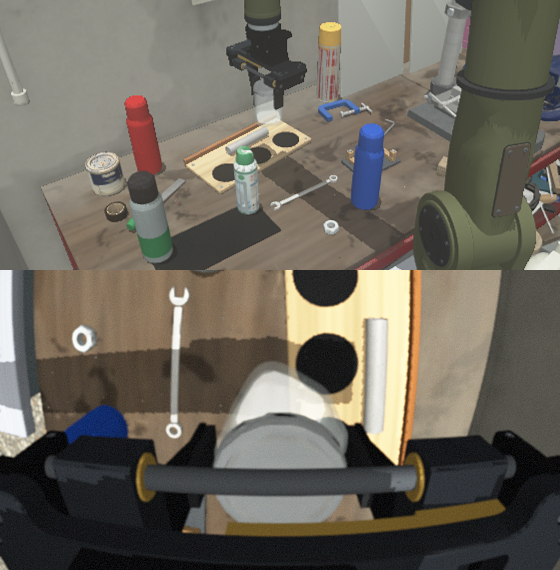

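Jar is held upright in the jaws; both cans stand on the mat, pipe untouched. Carry on, over the slim can.

Call:
{"fn": "play_rows", "kwargs": {
  "targets": [
    {"claw": 1, "linear": [-0.8, 0.3, -0.3], "rotation": [0.01, -0.012, 0]},
    {"claw": 1, "linear": [-0.8, 0.6, -0.5], "rotation": [0.01, 0, 0]},
    {"claw": 1, "linear": [-0.6, 0.9, -0.5], "rotation": [0.01, 0, 0]},
    {"claw": 1, "linear": [-0.2, 1, -0.5], "rotation": [0.01, 0, 0]},
    {"claw": 1, "linear": [0, 1, -0.5], "rotation": [0.01, 0, 0]},
    {"claw": 1, "linear": [0, 1, -0.5], "rotation": [0, 0, 0]},
    {"claw": 1, "linear": [0, 1, -0.5], "rotation": [0, 0, 0]},
    {"claw": 1, "linear": [0, 1, -0.5], "rotation": [0, 0, 0]},
    {"claw": 1, "linear": [0, 0.9, -0.5], "rotation": [0, 0, 0]},
    {"claw": 1, "linear": [0, 0.6, -0.4], "rotation": [0, 0, 0]}
  ]
}}

```text
time: 19.08
position: [0.4277, 0.2096, 0.2554]
tool_rot: [-0.011, 1.571, 0.006]
ft_force: [0.4, 0.3, -4.3]
grip_width: 0.821
```

```bash
python3 -c "
from h import *
plan(.39,.235,.15,0)"
```

```text
t 19.08 pos [0.4277 0.2096 0.2554] jawdeg 0.65 tilt [-0.0007 -0.003 ] shift units [ 4.21  1.05 -1.49] w 0.821 turn x 0.007
```

Call:
{"fn": "play_rows", "kwargs": {
  "targets": [
    {"claw": 1, "linear": [0, 0.4, -0.5], "rotation": [0.007, 0, 0.002]},
    {"claw": 1, "linear": [0, 0.3, -0.5], "rotation": [0, 0, 0]},
    {"claw": 1, "linear": [0, 0.15, -0.35], "rotation": [0, 0, 0]},
    {"claw": 1, "linear": [0.3, 0, 0], "rotation": [0, 0, 0]},
    {"claw": 1, "linear": [0.7, 0, 0], "rotation": [0, 0, 0]},
    {"claw": 1, "linear": [0.8, 0, 0], "rotation": [0, 0, 0]},
    {"claw": 1, "linear": [0.8, 0, 0], "rotation": [0, 0, 0]},
    {"claw": 1, "linear": [0.4, 0, 0], "rotation": [0, 0, 0]},
    {"claw": 1, "linear": [0, 0, 0], "rotation": [0, 0, 0]}
  ]
}}

```text
time: 19.83
position: [0.3894, 0.2324, 0.1722]
tool_rot: [-0.009, 1.572, 0.005]
ft_force: [-0.0, -0.4, -4.6]
grip_width: 0.826
```

```bash
python3 -c "
from h import *
plan(.39,.235,.054,0)"
```

```text
t 19.83 pos [0.3894 0.2324 0.1722] jawdeg 0.5 tilt [-0.0013 -0.0027] shift units [4.73 0.12 0.03] w 0.826 turn x 0.006
```

Call:
{"fn": "play_rows", "kwargs": {
  "targets": [
    {"claw": 1, "linear": [0.5, 0.05, 0], "rotation": [0, 0, 0]},
    {"claw": 1, "linear": [0.8, 0, 0], "rotation": [0, 0, 0]},
    {"claw": 1, "linear": [0.8, 0, 0], "rotation": [0, 0, 0]},
    {"claw": 1, "linear": [0.8, 0, 0], "rotation": [0, 0, 0]},
    {"claw": 1, "linear": [0.6, 0, 0], "rotation": [0, 0, 0]},
    {"claw": 1, "linear": [0.3, 0, 0], "rotation": [0, 0, 0]},
    {"claw": 1, "linear": [0.1, 0, 0], "rotation": [0, 0, 0]},
    {"claw": 1, "linear": [0, 0, 0], "rotation": [0, 0, 0]}
  ]
}}

```text
time: 20.5
position: [0.3972, 0.2302, 0.0749]
tool_rot: [-0.0, 1.565, -0.001]
ft_force: [-0.1, 0.5, -4.4]
grip_width: 0.823
```

```bash
python3 -c "
from h import *
plan(.39,.235,.054,0)"
```

```text
t 20.5 pos [0.3972 0.2302 0.0749] jawdeg -0.02 tilt [ 0.006 -0.001] shift units [ 0.83  0.19 -0.29] w 0.823 turn x -0.000
```

Call:
{"fn": "play_rows", "kwargs": {
  "targets": [
    {"claw": 1, "linear": [0.2, 0.1, -0.2], "rotation": [0, 0.004, 0]},
    {"claw": 1, "linear": [0.25, 0, 0], "rotation": [0, 0, 0]},
    {"claw": 1, "linear": [0.12, 0, 0], "rotation": [0, 0, 0]},
    {"claw": 1, "linear": [0.08, 0, 0], "rotation": [0, 0, 0]},
    {"claw": 1, "linear": [0.06, 0, 0], "rotation": [0, 0, 0]},
    {"claw": 1, "linear": [0.04, 0, 0], "rotation": [0, 0, 0]}
  ]
}}

```text
time: 21.0
position: [0.3952, 0.2341, 0.0582]
tool_rot: [0.002, 1.565, -0.0]
ft_force: [-0.2, -0.6, -3.5]
grip_width: 0.823
```

```bash
python3 -c "
from h import *
plan(.39,.235,.054,0)"
```

```text
t 21.0 pos [0.3952 0.2341 0.0582] jawdeg -0.08 tilt [0.0059 0.0011] shift units [ 0.17  0.04 -0.21] w 0.823 turn x -0.001
```

Call:
{"fn": "play_rows", "kwargs": {
  "targets": [
    {"claw": 1, "linear": [0.08, 0, 0], "rotation": [0, 0, 0]},
    {"claw": 1, "linear": [0.06, 0, 0], "rotation": [0, 0, 0]},
    {"claw": 1, "linear": [0.06, 0, 0], "rotation": [0, 0, 0]}
  ]
}}

```text
time: 21.25
position: [0.3959, 0.2347, 0.054]
tool_rot: [0.002, 1.564, -0.0]
ft_force: [-3.2, -2.9, 14.5]
grip_width: 0.823
```

```bash
python3 -c "
from h import *
plan(.39,.235,.054,0)"
```

```text
t 21.25 pos [0.3959 0.2347 0.054 ] jawdeg -0.09 tilt [0.007  0.0015] shift units [-0.    0.01 -0.24] w 0.823 turn x -0.001
```

Call:
{"fn": "play_rows", "kwargs": {
  "targets": [
    {"claw": 0, "linear": [0, 0, 0], "rotation": [0, 0, 0]},
    {"claw": 0, "linear": [0, 0, 0], "rotation": [0, 0, 0]},
    {"claw": 0, "linear": [0, 0, 0], "rotation": [0, 0, 0]},
    {"claw": 0, "linear": [-0.3, 0, 0], "rotation": [0, 0, 0]},
    {"claw": 0, "linear": [-0.6, 0, 0], "rotation": [0, 0, 0]},
    {"claw": 0, "linear": [-1, 0, 0], "rotation": [0, 0, 0]},
    {"claw": 0, "linear": [-1, 0, 0], "rotation": [0, 0, 0]},
    {"claw": 0, "linear": [-1, 0, 0], "rotation": [0, 0, 0]},
    {"claw": 0, "linear": [-1, 0, 0], "rotation": [0, 0, 0]},
    {"claw": 0, "linear": [-1, 0, 0], "rotation": [0, 0, 0]}
  ]
}}

```text
time: 22.08
position: [0.3934, 0.2349, 0.2083]
tool_rot: [0.001, 1.566, 0.003]
ft_force: [0.6, -0.9, 0.0]
grip_width: 1.002
```

Call:
{"fn": "play_rows", "kwargs": {
  "targets": [
    {"claw": 0, "linear": [-1, 0, 0], "rotation": [0, 0, 0]},
    {"claw": 0, "linear": [-0.6, -0.3, 0.6], "rotation": [-0.02, 0, 0]},
    {"claw": 0, "linear": [0, -0.9, 0.9], "rotation": [-0.03, 0, 0]},
    {"claw": 0, "linear": [0, -0.9, 0.9], "rotation": [-0.03, 0, 0]},
    {"claw": 0.6, "linear": [0, -0.9, 0.9], "rotation": [-0.02, 0, 0]},
    {"claw": 0.6, "linear": [0, -0.9, 0.9], "rotation": [0, 0, 0]},
    {"claw": 0.6, "linear": [0, -0.9, 0.9], "rotation": [0, 0, 0]},
    {"claw": 0.6, "linear": [0, -0.9, 0.9], "rotation": [0, 0, 0]},
    {"claw": 0.6, "linear": [0, -0.9, 0.9], "rotation": [0, 0, 0]}
  ]
}}

```text
time: 22.83
position: [0.5931, 0.0979, 0.2728]
tool_rot: [-0.141, 1.532, 0.146]
ft_force: [0.8, 0.5, 0.2]
grip_width: 0.703
```

```bash
python3 -c "
from h import *
plan(.662,.002,.15,8.3)"
```

```text
t 22.83 pos [0.5931 0.0979 0.2728] jawdeg 10.52 tilt [0.034  0.0063] shift units [ 4.98 -4.27  1.84] w 0.703 turn x 0.025
```

Call:
{"fn": "play_rows", "kwargs": {
  "targets": [
    {"claw": 0.6, "linear": [0.2, -0.9, 0.4], "rotation": [0, 0.02, -0.004]},
    {"claw": 0.6, "linear": [0.5, -0.9, 0.4], "rotation": [0, 0, 0]},
    {"claw": 0.6, "linear": [0.6, -0.8, 0.4], "rotation": [0, 0, 0]},
    {"claw": 0.6, "linear": [0.6, -0.8, 0.3], "rotation": [0, 0, 0]},
    {"claw": 0.6, "linear": [0.5, -0.5, 0.2], "rotation": [0, 0, 0]},
    {"claw": 0.6, "linear": [0.3, -0.2, 0], "rotation": [0, 0, 0]},
    {"claw": 0.6, "linear": [0, 0, 0], "rotation": [0, 0, 0]}
  ]
}}

```text
time: 23.42
position: [0.6636, -0.0074, 0.2074]
tool_rot: [-0.141, 1.556, 0.132]
ft_force: [0.2, -0.7, 0.2]
grip_width: 0.405
```

```bash
python3 -c "
from h import *
plan(.662,.002,.1,10)
cv2.imwrite('pics/w6.png',get_image('wrist')[60:360])"
```

```text
t 23.42 pos [ 0.6636 -0.0074  0.2074] jawdeg 9.99 tilt [ 0.0112 -0.0049] shift units [ 4.29  0.41 -0.04] w 0.405 turn x -0.000
```

View pics/w6.png

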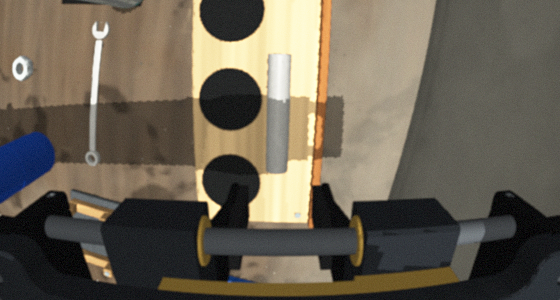

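The whole pipe is visible, with ends at (279,114) and (277,232). The marks are at (232,68), (230,158) and (231,241).

```bash
python3 -c "
from h import *
s=get_state()
p=wcast([[279.5,115],[277,232]],.03,s);print(p,p.mean(0),np.linalg.norm(p[0]-p[1]),np.degrees(np.arctan2(*(p[0]-p[1])[1::-1]))-90)
print('edges mid',wcast([[267.5,173],[289.5,173]],.0245,s).mean(0))
print('marks',wcast([[232,68],[230,158.5],[231,241]],.012,s))"
```

```text
[[ 0.6528354   0.06686987  0.03      ]
 [ 0.67248332 -0.06066636  0.03      ]] [0.66265936 0.00310175 0.03      ] 0.12904081259240166 8.757996189716764
edges mid [0.6627139  0.00501116 0.0245    ]
marks [[ 0.59342228  0.10955682  0.012     ]
 [ 0.60701001  0.00977454  0.012     ]
 [ 0.62115967 -0.08909663  0.012     ]]
```

Call:
{"fn": "play_rows", "kwargs": {
  "targets": [
    {"claw": 0.55, "linear": [0.5, 0.2, -0.02], "rotation": [0.01, 0.007, 0.003]},
    {"claw": 0.55, "linear": [0.9, 0.2, 0], "rotation": [0, 0, 0]},
    {"claw": 0.55, "linear": [1, 0, 0], "rotation": [0, 0, 0]},
    {"claw": 0.55, "linear": [1, 0, 0], "rotation": [0, 0, 0]},
    {"claw": 0.55, "linear": [0.9, 0, 0], "rotation": [0, 0, 0]},
    {"claw": 0.55, "linear": [0.6, 0, 0], "rotation": [0, 0, 0]},
    {"claw": 0.55, "linear": [0.2, 0, 0], "rotation": [0, 0, 0]},
    {"claw": 0.55, "linear": [0, 0, 0], "rotation": [0, 0, 0]}
  ]
}}

```text
time: 24.13
position: [0.661, 0.0226, 0.0829]
tool_rot: [-0.13, 1.557, 0.138]
ft_force: [-0.1, 1.3, 0.2]
grip_width: 0.453
```

```bash
python3 -c "
from h import *
plan(.6627,.003,.018,8.8)"
```

```text
t 24.13 pos [0.661  0.0226 0.0829] jawdeg 9.79 tilt [0.0092 0.0064] shift units [ 2.59 -0.8  -0.09] w 0.453 turn x 0.011
```

Call:
{"fn": "play_rows", "kwargs": {
  "targets": [
    {"claw": 0.55, "linear": [0, -0.4, 0], "rotation": [0.008, 0.006, -0.004]},
    {"claw": 0.55, "linear": [0.3, -0.3, 0.05], "rotation": [0, 0, 0]},
    {"claw": 0.55, "linear": [0.5, 0, 0], "rotation": [0, 0, 0]},
    {"claw": 0.55, "linear": [0.3, 0, 0], "rotation": [0, 0, 0]},
    {"claw": 0.55, "linear": [0.1, 0, 0], "rotation": [0, 0, 0]},
    {"claw": 0.55, "linear": [0, 0, 0], "rotation": [0, 0, 0]}
  ]
}}

```text
time: 24.63
position: [0.6685, 0.0059, 0.0553]
tool_rot: [-0.126, 1.56, 0.122]
ft_force: [0.4, -0.3, -0.0]
grip_width: 0.451
```

```bash
python3 -c "
from h import *
plan(.6627,.003,.018,8.8)"
```

```text
t 24.63 pos [0.6685 0.0059 0.0553] jawdeg 9.05 tilt [ 0.0079 -0.0017] shift units [ 1.49 -0.08 -0.26] w 0.451 turn x 0.003
```

Call:
{"fn": "play_rows", "kwargs": {
  "targets": [
    {"claw": 0.55, "linear": [0, -0.05, -0.22], "rotation": [0, 0.005, 0]},
    {"claw": 0.55, "linear": [0.2, 0, 0], "rotation": [0, 0, 0]},
    {"claw": 0.55, "linear": [0.1, 0, 0], "rotation": [0, 0, 0]},
    {"claw": 0.55, "linear": [0, 0, 0], "rotation": [0, 0, 0]}
  ]
}}

```text
time: 24.97
position: [0.6628, 0.0035, 0.0474]
tool_rot: [-0.126, 1.568, 0.121]
ft_force: [-0.5, -0.0, -0.6]
grip_width: 0.452
```

```bash
python3 -c "
from h import *
plan(.6627,.003,.018,8.8)
cv2.imwrite('pics/w7.png',get_image('wrist')[100:340])"
```

```text
t 24.97 pos [0.6628 0.0035 0.0474] jawdeg 9.02 tilt [-0.0004 -0.0029] shift units [ 1.18 -0.02 -0.01] w 0.452 turn x 0.002
```

View pics/w7.png

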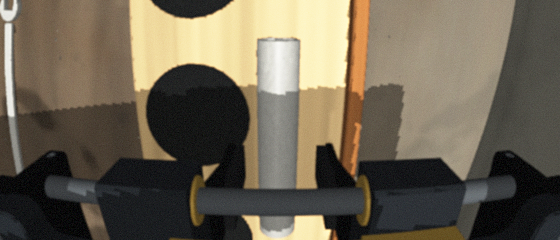

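Pipe centred between the fingers (column 278). Descend and grip.

Call:
{"fn": "play_rows", "kwargs": {
  "targets": [
    {"claw": 0.55, "linear": [0.2, 0, 0], "rotation": [0, 0, 0]},
    {"claw": 0.55, "linear": [0.3, 0, 0], "rotation": [0, 0, 0]},
    {"claw": 0.55, "linear": [0.3, 0, 0], "rotation": [0, 0, 0]},
    {"claw": 0.55, "linear": [0.15, 0, 0], "rotation": [0, 0, 0]},
    {"claw": 0.55, "linear": [0.05, 0, 0], "rotation": [0, 0, 0]},
    {"claw": 0.55, "linear": [0, 0, 0], "rotation": [0, 0, 0]}
  ]
}}

```text
time: 25.52
position: [0.6629, 0.0039, 0.0199]
tool_rot: [-0.126, 1.568, 0.122]
ft_force: [-0.5, 0.3, 0.0]
grip_width: 0.447
```

```bash
python3 -c "
from h import *
plan(.6627,.003,.018,8.8)"
```

```text
t 25.52 pos [0.6629 0.0039 0.0199] jawdeg 9.05 tilt [-0.0001 -0.0027] shift units [ 0.08 -0.03 -0.01] w 0.447 turn x 0.003
```

Call:
{"fn": "play_rows", "kwargs": {
  "targets": [
    {"claw": 0.55, "linear": [0.1, 0, 0], "rotation": [0, 0, 0]},
    {"claw": 0.55, "linear": [0.04, 0, 0], "rotation": [0, 0, 0]},
    {"claw": 1, "linear": [0, 0, 0], "rotation": [0, 0, 0]},
    {"claw": 1, "linear": [0, 0, 0], "rotation": [0, 0, 0]},
    {"claw": 1, "linear": [0, 0, 0], "rotation": [0, 0, 0]},
    {"claw": 1, "linear": [0, 0, 0], "rotation": [0, 0, 0]},
    {"claw": 1, "linear": [0, 0, 0], "rotation": [0, 0, 0]}
  ],
  "newtons": 30
}}

```text
time: 26.1
position: [0.663, 0.0039, 0.0162]
tool_rot: [-0.126, 1.567, 0.122]
ft_force: [-0.9, -0.5, -0.5]
grip_width: 0.286
```

```bash
python3 -c "
from h import *
plan(.428,-.217,.12,-2)"
```

```text
t 26.1 pos [0.663  0.0039 0.0162] jawdeg 9.05 tilt [-0.     -0.0027] shift units [ -4.13  -7.26 -10.68] w 0.286 turn x 0.123
```

Call:
{"fn": "play_rows", "kwargs": {
  "targets": [
    {"claw": 1, "linear": [-0.3, 0, 0], "rotation": [0, 0, 0]},
    {"claw": 1, "linear": [-0.7, 0, 0], "rotation": [0, 0, 0]},
    {"claw": 1, "linear": [-0.9, 0, 0], "rotation": [0, 0, 0]},
    {"claw": 1, "linear": [-0.9, -0.2, -0.2], "rotation": [0, 0, 0]},
    {"claw": 1, "linear": [-0.9, -0.5, -0.5], "rotation": [0.01, 0, 0]},
    {"claw": 1, "linear": [-0.8, -0.7, -0.8], "rotation": [0.02, 0, 0]},
    {"claw": 1, "linear": [-0.3, -0.8, -0.8], "rotation": [0.02, 0, 0]},
    {"claw": 1, "linear": [0, -0.8, -0.8], "rotation": [0.02, 0, 0]},
    {"claw": 1, "linear": [0, -0.8, -0.8], "rotation": [0.02, 0, 0]},
    {"claw": 1, "linear": [0, -0.8, -0.8], "rotation": [0.02, 0, 0]}
  ]
}}

```text
time: 26.93
position: [0.557, -0.1158, 0.1466]
tool_rot: [0.007, 1.565, -0.004]
ft_force: [-0.5, -0.8, -2.1]
grip_width: 0.287
```

```bash
python3 -c "
from h import *
plan(.428,-.217,.14,-2)"
```

```text
t 26.93 pos [ 0.557  -0.1158  0.1466] jawdeg -0.4 tilt [0.006  0.0022] shift units [ 0.22 -4.09 -5.13] w 0.287 turn x 0.018
```

Call:
{"fn": "play_rows", "kwargs": {
  "targets": [
    {"claw": 1, "linear": [0, -0.8, -0.9], "rotation": [0.01, 0.004, 0]},
    {"claw": 1, "linear": [0, -0.8, -0.9], "rotation": [0.006, 0, 0]},
    {"claw": 1, "linear": [0, -0.8, -0.9], "rotation": [0, 0, 0]},
    {"claw": 1, "linear": [0, -0.8, -0.9], "rotation": [0, 0, 0]},
    {"claw": 1, "linear": [0, -0.5, -0.8], "rotation": [0, 0, 0]},
    {"claw": 1, "linear": [0, -0.2, -0.4], "rotation": [0, 0, 0]},
    {"claw": 1, "linear": [0, 0, -0.1], "rotation": [0, 0, 0]},
    {"claw": 1, "linear": [0, 0, 0], "rotation": [0, 0, 0]}
  ]
}}

```text
time: 27.6
position: [0.4217, -0.2197, 0.1522]
tool_rot: [0.031, 1.565, -0.039]
ft_force: [1.1, 0.2, -1.0]
grip_width: 0.289
```

```bash
python3 -c "
from h import *
plan(.428,-.217,.0245,-2)
cv2.imwrite('pics/w8.png',np.vstack([get_image('wrist')[90:390],get_image('scene')[60:330]]))"
```

```text
t 27.6 pos [ 0.4217 -0.2197  0.1522] jawdeg -2.55 tilt [ 0.0052 -0.0048] shift units [5.11 0.14 0.22] w 0.289 turn x -0.006
```

View pics/w8.png

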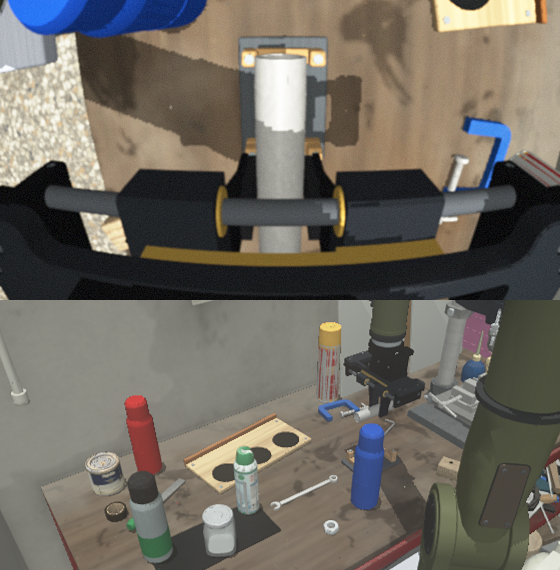

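The pipe hangs aligned over the cradle (plate's far edge from (240,128) to (327,128)). All three containers stand on the mat.

```bash
python3 -c "
from h import *
s=get_state()
print(wcast([[240,127],[327,128]],.008,s), 'horns',wcast([[249,150],[319,150]],.037,s))
print('pipe far end',wcast([[280,146]],s['position'][2]+.02,s))"
```

```text
[[ 0.38987646 -0.15289218  0.008     ]
 [ 0.47132208 -0.15718319  0.008     ]] horns [[ 0.39982475 -0.17151474  0.037     ]
 [ 0.45973669 -0.17401718  0.037     ]]
pipe far end [[ 0.42631633 -0.15306907  0.17217367]]
```

Call:
{"fn": "play_rows", "kwargs": {
  "targets": [
    {"claw": 1, "linear": [0.4, 0.02, 0.2], "rotation": [0, 0.003, 0.003]},
    {"claw": 1, "linear": [0.8, 0, 0], "rotation": [0, 0, 0]},
    {"claw": 1, "linear": [0.9, 0, 0], "rotation": [0, 0, 0]},
    {"claw": 1, "linear": [0.8, 0, 0], "rotation": [0, 0, 0]},
    {"claw": 1, "linear": [0.5, 0, 0], "rotation": [0, 0, 0]},
    {"claw": 1, "linear": [0.1, 0, 0], "rotation": [0, 0, 0]},
    {"claw": 1, "linear": [0, 0, 0], "rotation": [0, 0, 0]}
  ]
}}

```text
time: 28.28
position: [0.4393, -0.2113, 0.0591]
tool_rot: [0.025, 1.564, -0.018]
ft_force: [0.3, -0.2, -0.8]
grip_width: 0.286
```

```bash
python3 -c "
from h import *
plan(.428,-.219,.0245,-2.5)"
```

```text
t 28.28 pos [ 0.4393 -0.2113  0.0591] jawdeg -1.58 tilt [0.0069 0.0048] shift units [ 1.38 -0.33 -0.45] w 0.286 turn x 0.010
```

Call:
{"fn": "play_rows", "kwargs": {
  "targets": [
    {"claw": 1, "linear": [0, -0.2, -0.3], "rotation": [0.01, 0.004, -0.003]},
    {"claw": 1, "linear": [0, -0.08, -0.1], "rotation": [0, 0, 0]},
    {"claw": 1, "linear": [0, 0, 0], "rotation": [0, 0, 0]}
  ]
}}

```text
time: 28.53
position: [0.4303, -0.2172, 0.0594]
tool_rot: [0.033, 1.57, -0.032]
ft_force: [0.1, 0.2, -1.1]
grip_width: 0.285
```

```bash
python3 -c "
from h import *
plan(.428,-.219,.0245,-2.5)"
```

```text
t 28.53 pos [ 0.4303 -0.2172  0.0594] jawdeg -2.38 tilt [0.0005 0.0008] shift units [ 1.4  -0.08 -0.09] w 0.285 turn x 0.001
```

Call:
{"fn": "play_rows", "kwargs": {
  "targets": [
    {"claw": 1, "linear": [0.2, -0.05, -0.08], "rotation": [0, 0, 0]},
    {"claw": 1, "linear": [0.3, 0, 0], "rotation": [0, 0, 0]},
    {"claw": 1, "linear": [0.3, 0, 0], "rotation": [0, 0, 0]},
    {"claw": 1, "linear": [0.2, 0, 0], "rotation": [0, 0, 0]},
    {"claw": 1, "linear": [0.1, 0, 0], "rotation": [0, 0, 0]},
    {"claw": 1, "linear": [0.05, 0, 0], "rotation": [0, 0, 0]}
  ]
}}

```text
time: 29.03
position: [0.4296, -0.2203, 0.0304]
tool_rot: [0.032, 1.565, -0.036]
ft_force: [0.4, 0.4, -1.0]
grip_width: 0.287
```

```bash
python3 -c "
from h import *
plan(.428,-.219,.0245,-2.5)"
```

```text
t 29.03 pos [ 0.4296 -0.2203  0.0304] jawdeg -2.49 tilt [ 0.0054 -0.0027] shift units [ 0.24  0.05 -0.07] w 0.287 turn x 0.000
```

Call:
{"fn": "play_rows", "kwargs": {
  "targets": [
    {"claw": 1, "linear": [0.1, 0.03, -0.05], "rotation": [0, 0.003, 0]},
    {"claw": 1, "linear": [0.1, 0, 0], "rotation": [0, 0, 0]},
    {"claw": 1, "linear": [0.06, 0, 0], "rotation": [0, 0, 0]},
    {"claw": 1, "linear": [0.03, 0, 0], "rotation": [0, 0, 0]}
  ]
}}

```text
time: 29.37
position: [0.4283, -0.2194, 0.0239]
tool_rot: [0.032, 1.572, -0.036]
ft_force: [-3.8, 0.8, 8.0]
grip_width: 0.284
```

```bash
python3 -c "
from h import *
plan(.428,-.219,.0245,-2.5)"
```

```text
t 29.37 pos [ 0.4283 -0.2194  0.0239] jawdeg -2.48 tilt [-0.0014 -0.0023] shift units [-0.02  0.02 -0.01] w 0.284 turn x 0.000
```

Seated. Release and rise.

Call:
{"fn": "play_rows", "kwargs": {
  "targets": [
    {"claw": 0.5, "linear": [0, 0, 0], "rotation": [0, 0, 0]},
    {"claw": 0.5, "linear": [0, 0, 0], "rotation": [0, 0, 0]},
    {"claw": 0.5, "linear": [0, 0, 0], "rotation": [0, 0, 0]},
    {"claw": 0.5, "linear": [0, 0, 0], "rotation": [0, 0, 0]},
    {"claw": 0.5, "linear": [-0.3, 0, 0], "rotation": [0, 0, 0]},
    {"claw": 0.5, "linear": [-0.6, 0, 0], "rotation": [0, 0, 0]},
    {"claw": 0.5, "linear": [-0.9, 0, 0], "rotation": [0, 0, 0]},
    {"claw": 0, "linear": [-1, 0, 0], "rotation": [0, 0, 0]},
    {"claw": 0, "linear": [-1, 0, 0], "rotation": [0, 0, 0]},
    {"claw": 0, "linear": [-0.6, 0, 0], "rotation": [0, 0, 0]}
  ]
}}

```text
time: 30.2
position: [0.4262, -0.2173, 0.1367]
tool_rot: [0.035, 1.578, -0.031]
ft_force: [1.3, -0.9, 0.8]
grip_width: 0.643
```

```bash
python3 -c "
from h import *
plan(.396,.2347,.24,0)
cv2.imwrite('pics/w9.png',np.vstack([get_image('wrist')[90:390],get_image('scene')[60:330]]))"
```

```text
t 30.2 pos [ 0.4262 -0.2173  0.1367] jawdeg -2.41 tilt [-0.0073  0.0022] shift units [-4.08 18.02 -2.  ] w 0.643 turn x -0.027
```

View pics/w9.png

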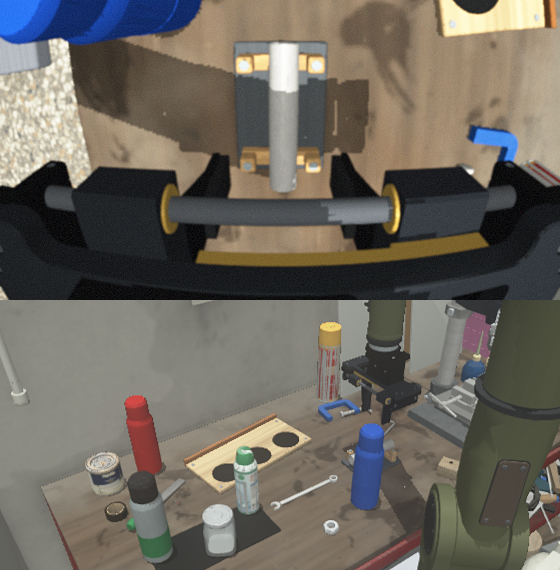

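```bash
python3 -c "
from h import *
s=get_state()
p=wcast([[284,133],[283.5,278]],.035,s);print(p,p.mean(0),np.linalg.norm(p[0]-p[1]))
print('horns',wcast([[243.5,152],[316.5,154],[245,257],[314,257]],.037,s).mean(0))"
```

```text
[[ 0.43358186 -0.15584222  0.035     ]
 [ 0.42806833 -0.28739192  0.035     ]] [ 0.43082509 -0.22161707  0.035     ] 0.13166519174935054
horns [ 0.4275052  -0.21811939  0.037     ]
```

Call:
{"fn": "play_rows", "kwargs": {
  "targets": [
    {"claw": 0, "linear": [-1, 0, 0.5], "rotation": [0, 0, 0]},
    {"claw": 0, "linear": [-1, 0, 0.8], "rotation": [0, 0, 0]},
    {"claw": 0, "linear": [-1, 0, 0.8], "rotation": [0, 0, 0]},
    {"claw": 0, "linear": [-1, 0.3, 0.8], "rotation": [0, 0, 0]},
    {"claw": 0, "linear": [-0.5, 0.8, 0.3], "rotation": [-0.013, 0, 0]},
    {"claw": 0, "linear": [0, 1, 0], "rotation": [-0.013, 0, 0]},
    {"claw": 0, "linear": [0, 1, 0], "rotation": [0, 0, 0]},
    {"claw": 0, "linear": [0, 1, 0], "rotation": [0, 0, 0]},
    {"claw": 0, "linear": [0, 1, 0], "rotation": [0, 0, 0]},
    {"claw": 0, "linear": [0, 1, 0], "rotation": [0, 0, 0]}
  ]
}}

```text
time: 31.13
position: [0.505, -0.065, 0.2432]
tool_rot: [0.012, 1.592, -0.004]
ft_force: [0.7, 0.1, 0.6]
grip_width: 1.0
```

Call:
{"fn": "play_rows", "kwargs": {
  "targets": [
    {"claw": 0, "linear": [0, 1, 0], "rotation": [0, 0, 0]},
    {"claw": 0, "linear": [0, 1, 0], "rotation": [0, 0, 0]},
    {"claw": 0, "linear": [0, 1, 0], "rotation": [0, 0, 0]},
    {"claw": 0, "linear": [0, 1, -0.2], "rotation": [0, 0, 0]},
    {"claw": 0, "linear": [0, 1, -0.4], "rotation": [0, 0, 0]},
    {"claw": 0, "linear": [0, 1, -0.4], "rotation": [0, 0, 0]},
    {"claw": 0, "linear": [0, 1, -0.4], "rotation": [0, 0, 0]}
  ]
}}

```text
time: 31.72
position: [0.4568, 0.1248, 0.2319]
tool_rot: [0.003, 1.611, 0.002]
ft_force: [-0.0, 0.3, 1.0]
grip_width: 1.0
```

```bash
python3 -c "
from h import *
plan(.396,.2347,.24,0)"
```

```text
t 31.72 pos [0.4568 0.1248 0.2319] jawdeg -0.04 tilt [-0.0402  0.0031] shift units [-0.21  4.4  -2.45] w 1.0 turn x -0.000
```

Call:
{"fn": "play_rows", "kwargs": {
  "targets": [
    {"claw": 0, "linear": [-0.3, 0.9, -0.5], "rotation": [0, -0.024, -0.002]},
    {"claw": 0, "linear": [-0.2, 0.9, -0.5], "rotation": [0, 0, 0]},
    {"claw": 0, "linear": [0, 0.9, -0.5], "rotation": [0, 0, 0]},
    {"claw": 0, "linear": [0, 0.8, -0.5], "rotation": [0, 0, 0]},
    {"claw": 0, "linear": [0, 0.4, -0.3], "rotation": [0, 0, 0]},
    {"claw": 0, "linear": [0, 0.1, 0], "rotation": [0, 0, 0]},
    {"claw": 0, "linear": [0, 0, 0], "rotation": [0, 0, 0]}
  ]
}}

```text
time: 32.3
position: [0.3806, 0.2353, 0.2336]
tool_rot: [-0.021, 1.587, 0.007]
ft_force: [0.5, -0.8, 0.2]
grip_width: 1.001
```

```bash
python3 -c "
from h import *
plan(.396,.2347,.105,0)"
```

```text
t 32.3 pos [0.3806 0.2353 0.2336] jawdeg 1.0 tilt [-0.016 -0.009] shift units [5.13 0.01 0.7 ] w 1.001 turn x 0.011
```

Call:
{"fn": "play_rows", "kwargs": {
  "targets": [
    {"claw": 0, "linear": [0.4, 0, 0.3], "rotation": [0.01, -0.01, 0.005]},
    {"claw": 0, "linear": [0.8, 0, 0.25], "rotation": [0, 0, 0]},
    {"claw": 0, "linear": [0.9, 0, 0], "rotation": [0, 0, 0]},
    {"claw": 0, "linear": [0.9, 0, 0], "rotation": [0, 0, 0]},
    {"claw": 0, "linear": [0.6, 0, 0], "rotation": [0, 0, 0]},
    {"claw": 0, "linear": [0.1, 0, 0], "rotation": [0, 0, 0]},
    {"claw": 0, "linear": [0, 0, 0], "rotation": [0, 0, 0]}
  ]
}}

```text
time: 32.88
position: [0.3988, 0.2247, 0.1339]
tool_rot: [0.005, 1.572, -0.013]
ft_force: [-0.6, -0.7, 0.3]
grip_width: 1.001
```

```bash
python3 -c "
from h import *
plan(.396,.2347,.0535,0)"
```

```text
t 32.88 pos [0.3988 0.2247 0.1339] jawdeg -0.66 tilt [-0.0015 -0.0053] shift units [ 3.22  0.41 -0.11] w 1.001 turn x -0.007
```

Call:
{"fn": "play_rows", "kwargs": {
  "targets": [
    {"claw": 0, "linear": [0.2, 0.25, -0.1], "rotation": [-0.007, 0, 0.003]},
    {"claw": 0, "linear": [0.4, 0.1, 0], "rotation": [0, 0, 0]},
    {"claw": 0, "linear": [0.2, 0, 0], "rotation": [0, 0, 0]},
    {"claw": 0, "linear": [0, 0, 0], "rotation": [0, 0, 0]}
  ]
}}

```text
time: 33.22
position: [0.3986, 0.233, 0.1139]
tool_rot: [0.003, 1.569, -0.002]
ft_force: [-0.8, 0.2, -0.5]
grip_width: 1.0
```

```bash
python3 -c "
from h import *
plan(.396,.2347,.0535,0)"
```

```text
t 33.22 pos [0.3986 0.233  0.1139] jawdeg -0.19 tilt [0.0014 0.0005] shift units [ 2.42  0.07 -0.11] w 1.0 turn x -0.002
```

Call:
{"fn": "play_rows", "kwargs": {
  "targets": [
    {"claw": 0, "linear": [0.2, 0.05, -0.1], "rotation": [0, 0, 0]},
    {"claw": 0, "linear": [0.5, 0, 0], "rotation": [0, 0, 0]},
    {"claw": 0, "linear": [0.5, 0, 0], "rotation": [0, 0, 0]},
    {"claw": 0, "linear": [0.5, 0, 0], "rotation": [0, 0, 0]},
    {"claw": 0, "linear": [0.4, 0, 0], "rotation": [0, 0, 0]},
    {"claw": 0, "linear": [0.2, 0, 0], "rotation": [0, 0, 0]},
    {"claw": 0, "linear": [0, 0, 0], "rotation": [0, 0, 0]}
  ]
}}

```text
time: 33.8
position: [0.3976, 0.2366, 0.0554]
tool_rot: [0.003, 1.564, 0.0]
ft_force: [-1.1, -0.7, 0.7]
grip_width: 1.001
```

```bash
python3 -c "
from h import *
plan(.396,.2347,.0535,0)"
```

```text
t 33.8 pos [0.3976 0.2366 0.0554] jawdeg -0.1 tilt [0.0072 0.0021] shift units [ 0.07 -0.07 -0.06] w 1.001 turn x -0.001
```

Call:
{"fn": "play_rows", "kwargs": {
  "targets": [
    {"claw": 0, "linear": [0.03, -0.05, -0.05], "rotation": [0, 0.004, 0]},
    {"claw": 1, "linear": [0, 0, 0], "rotation": [0, 0, 0]},
    {"claw": 1, "linear": [0, 0, 0], "rotation": [0, 0, 0]},
    {"claw": 1, "linear": [0, 0, 0], "rotation": [0, 0, 0]},
    {"claw": 1, "linear": [0, 0, 0], "rotation": [0, 0, 0]},
    {"claw": 1, "linear": [0, 0, 0], "rotation": [0, 0, 0]},
    {"claw": 1, "linear": [0, 0, 0], "rotation": [0, 0, 0]}
  ],
  "newtons": 25
}}

```text
time: 34.38
position: [0.3968, 0.2358, 0.0558]
tool_rot: [0.003, 1.569, 0.001]
ft_force: [-0.4, 0.7, -3.1]
grip_width: 0.821
```

```bash
python3 -c "
from h import *
plan(.396,.2347,.0535,0)"
```

```text
t 34.38 pos [0.3968 0.2358 0.0558] jawdeg -0.09 tilt [0.0022 0.0028] shift units [ 0.09 -0.04 -0.03] w 0.821 turn x -0.001
```

Call:
{"fn": "play_rows", "kwargs": {
  "targets": [
    {"claw": 1, "linear": [-0.3, 0, 0], "rotation": [0, 0, 0]},
    {"claw": 1, "linear": [-0.7, 0, 0], "rotation": [0, 0, 0]},
    {"claw": 1, "linear": [-0.9, 0, 0], "rotation": [0, 0, 0]},
    {"claw": 1, "linear": [-0.9, 0, 0], "rotation": [0, 0, 0]},
    {"claw": 1, "linear": [-0.9, 0, 0], "rotation": [0, 0, 0]},
    {"claw": 1, "linear": [-0.9, 0, 0], "rotation": [0, 0, 0]},
    {"claw": 1, "linear": [-0.9, 0, 0], "rotation": [0, 0, 0]},
    {"claw": 1, "linear": [-0.9, 0, 0], "rotation": [0, 0, 0]},
    {"claw": 1, "linear": [-0.6, 0, 0.2], "rotation": [0, 0, 0]},
    {"claw": 1, "linear": [-0.2, -0.2, 0.4], "rotation": [0, 0, 0]}
  ]
}}

```text
time: 35.22
position: [0.404, 0.2293, 0.2421]
tool_rot: [-0.007, 1.581, 0.002]
ft_force: [-0.3, 0.6, -3.9]
grip_width: 0.82
```

```bash
python3 -c "
from h import *
plan(.6063,.0102,.2,8.3)"
```

```text
t 35.22 pos [0.404  0.2293 0.2421] jawdeg 0.32 tilt [-0.01   -0.0033] shift units [ 1.63 -8.8   8.06] w 0.82 turn x -0.089
```

Call:
{"fn": "play_rows", "kwargs": {
  "targets": [
    {"claw": 1, "linear": [-0.1, -0.6, 0.6], "rotation": [0, -0.006, 0]},
    {"claw": 1, "linear": [0, -0.9, 0.9], "rotation": [0, 0, 0]},
    {"claw": 1, "linear": [0, -0.9, 0.9], "rotation": [0, 0, 0]},
    {"claw": 1, "linear": [0, -0.9, 0.9], "rotation": [-0.02, 0, 0]},
    {"claw": 1, "linear": [0, -0.9, 0.9], "rotation": [-0.02, 0, 0]},
    {"claw": 1, "linear": [0, -0.9, 0.8], "rotation": [-0.02, 0, 0]},
    {"claw": 1, "linear": [0, -0.9, 0.8], "rotation": [-0.02, 0, 0]},
    {"claw": 1, "linear": [0.2, -0.9, 0.7], "rotation": [-0.01, 0, 0]},
    {"claw": 1, "linear": [0.2, -0.7, 0.5], "rotation": [0, 0, 0]},
    {"claw": 1, "linear": [0, -0.3, 0.2], "rotation": [0, 0, 0]}
  ]
}}

```text
time: 36.05
position: [0.6048, 0.0286, 0.2284]
tool_rot: [-0.13, 1.574, 0.118]
ft_force: [0.5, -2.2, -4.3]
grip_width: 0.818
```

```bash
python3 -c "
from h import *
plan(.6063,.0112,.065,8.3)"
```

```text
t 36.05 pos [0.6048 0.0286 0.2284] jawdeg 9.04 tilt [-0.0066 -0.0081] shift units [ 6.54 -0.65  0.  ] w 0.818 turn x 0.008
```

Call:
{"fn": "play_rows", "kwargs": {
  "targets": [
    {"claw": 1, "linear": [0.5, -0.4, 0], "rotation": [0.007, -0.004, 0.005]},
    {"claw": 1, "linear": [0.9, -0.2, 0], "rotation": [0, 0, 0]},
    {"claw": 1, "linear": [0.9, 0, 0], "rotation": [0, 0, 0]},
    {"claw": 1, "linear": [0.9, 0, 0], "rotation": [0, 0, 0]},
    {"claw": 1, "linear": [0.9, 0, 0], "rotation": [0, 0, 0]},
    {"claw": 1, "linear": [0.7, 0, 0], "rotation": [0, 0, 0]},
    {"claw": 1, "linear": [0.3, 0, 0], "rotation": [0, 0, 0]},
    {"claw": 1, "linear": [0, 0, 0], "rotation": [0, 0, 0]}
  ]
}}

```text
time: 36.72
position: [0.6043, 0.0063, 0.0882]
tool_rot: [-0.106, 1.582, 0.112]
ft_force: [-0.9, -0.3, -4.9]
grip_width: 0.818
```

```bash
python3 -c "
from h import *
plan(.6063,.0112,.065,8.3)"
```

```text
t 36.72 pos [0.6043 0.0063 0.0882] jawdeg 7.95 tilt [-0.0146  0.0028] shift units [0.93 0.18 0.12] w 0.818 turn x -0.004
```

Call:
{"fn": "play_rows", "kwargs": {
  "targets": [
    {"claw": 1, "linear": [0.2, 0.15, 0.08], "rotation": [0, -0.009, -0.002]},
    {"claw": 1, "linear": [0.3, 0, 0], "rotation": [0, 0, 0]},
    {"claw": 1, "linear": [0.15, 0, 0], "rotation": [0, 0, 0]},
    {"claw": 1, "linear": [0.05, 0, 0], "rotation": [0, 0, 0]},
    {"claw": 1, "linear": [0, 0, 0], "rotation": [0, 0, 0]}
  ]
}}

```text
time: 37.13
position: [0.6066, 0.0104, 0.0718]
tool_rot: [-0.108, 1.567, 0.11]
ft_force: [0.3, 0.3, -2.6]
grip_width: 0.822
```

```bash
python3 -c "
from h import *
plan(.6063,.0112,.065,8.3)"
```

```text
t 37.13 pos [0.6066 0.0104 0.0718] jawdeg 7.97 tilt [0.0007 0.0016] shift units [ 0.27  0.03 -0.01] w 0.822 turn x -0.004
```

Call:
{"fn": "play_rows", "kwargs": {
  "targets": [
    {"claw": 1, "linear": [0.1, 0, 0], "rotation": [0, 0, 0]},
    {"claw": 1, "linear": [0.08, 0, 0], "rotation": [0, 0, 0]},
    {"claw": 1, "linear": [0.06, 0, 0], "rotation": [0, 0, 0]},
    {"claw": 1, "linear": [0.05, 0, 0], "rotation": [0, 0, 0]}
  ]
}}

```text
time: 37.47
position: [0.6084, 0.01, 0.0662]
tool_rot: [-0.108, 1.564, 0.109]
ft_force: [-0.2, 0.0, -4.6]
grip_width: 0.818
```

```bash
python3 -c "
from h import *
plan(.6063,.0112,.065,8.3)"
```

```text
t 37.47 pos [0.6084 0.01   0.0662] jawdeg 7.94 tilt [0.0042 0.0012] shift units [ 0.05  0.06 -0.08] w 0.818 turn x -0.004
```

Call:
{"fn": "play_rows", "kwargs": {
  "targets": [
    {"claw": 1, "linear": [0.06, 0.02, -0.05], "rotation": [0, 0, 0]},
    {"claw": 1, "linear": [0.05, 0, 0], "rotation": [0, 0, 0]}
  ]
}}

```text
time: 37.63
position: [0.6077, 0.0102, 0.0647]
tool_rot: [-0.108, 1.563, 0.109]
ft_force: [-4.9, -1.4, 10.4]
grip_width: 0.82
```

```bash
python3 -c "
from h import *
plan(.6063,.0112,.065,8.3)"
```

```text
t 37.63 pos [0.6077 0.0102 0.0647] jawdeg 7.92 tilt [0.0053 0.0006] shift units [-0.01  0.05 -0.05] w 0.82 turn x -0.004
```

Jar is down on its mark. Release, rise, and go for the slim can at (.4638,.1218).

Call:
{"fn": "play_rows", "kwargs": {
  "targets": [
    {"claw": 0, "linear": [0, 0, 0], "rotation": [0, 0, 0]},
    {"claw": 0, "linear": [0, 0, 0], "rotation": [0, 0, 0]},
    {"claw": 0, "linear": [0, 0, 0], "rotation": [0, 0, 0]},
    {"claw": 0, "linear": [-0.3, 0, 0], "rotation": [0, 0, 0]},
    {"claw": 0, "linear": [-0.7, 0, 0], "rotation": [0, 0, 0]},
    {"claw": 0, "linear": [-1, 0, 0], "rotation": [0, 0, 0]},
    {"claw": 0, "linear": [-1, 0, 0], "rotation": [0, 0, 0]},
    {"claw": 0, "linear": [-1, 0, 0], "rotation": [0, 0, 0]},
    {"claw": 0, "linear": [-1, 0, 0], "rotation": [0, 0, 0]},
    {"claw": 0, "linear": [-1, 0, -0.2], "rotation": [0, 0, 0]}
  ]
}}

```text
time: 38.47
position: [0.6009, 0.0102, 0.2209]
tool_rot: [-0.108, 1.565, 0.111]
ft_force: [0.5, 0.2, -0.2]
grip_width: 1.001
```

Call:
{"fn": "play_rows", "kwargs": {
  "targets": [
    {"claw": 0, "linear": [-1, 0.2, -0.6], "rotation": [0.02, 0, 0]},
    {"claw": 0, "linear": [-0.4, 0.6, -0.8], "rotation": [0.02, 0, 0]},
    {"claw": 0, "linear": [0, 0.8, -0.9], "rotation": [0.02, 0, 0]},
    {"claw": 0, "linear": [0, 0.8, -0.9], "rotation": [0.02, 0, 0]},
    {"claw": 0, "linear": [0, 0.8, -0.9], "rotation": [0.01, 0, 0]},
    {"claw": 0, "linear": [0, 0.7, -0.6], "rotation": [0, 0, 0]},
    {"claw": 0, "linear": [0, 0.3, -0.2], "rotation": [0, 0, 0]},
    {"claw": 0, "linear": [0, 0, 0], "rotation": [0, 0, 0]}
  ]
}}

```text
time: 39.13
position: [0.4749, 0.113, 0.2713]
tool_rot: [0.007, 1.541, -0.008]
ft_force: [0.8, -0.3, 0.2]
grip_width: 0.999
```

```bash
python3 -c "
from h import *
plan(.4638,.1218,.113,0)"
```

```text
t 39.13 pos [0.4749 0.113  0.2713] jawdeg -0.55 tilt [ 0.0297 -0.0003] shift units [ 6.32  0.35 -0.63] w 0.999 turn x -0.006
```

Call:
{"fn": "play_rows", "kwargs": {
  "targets": [
    {"claw": 0, "linear": [0.2, 0.2, -0.3], "rotation": [-0.006, 0.018, 0]},
    {"claw": 0, "linear": [0.6, 0.1, -0.2], "rotation": [0, 0, 0]},
    {"claw": 0, "linear": [0.9, 0, 0], "rotation": [0, 0, 0]},
    {"claw": 0, "linear": [0.9, 0, 0], "rotation": [0, 0, 0]},
    {"claw": 0, "linear": [0.4, 0, 0], "rotation": [0, 0, 0]},
    {"claw": 0, "linear": [0, 0, 0], "rotation": [0, 0, 0]}
  ]
}}

```text
time: 39.63
position: [0.4669, 0.1175, 0.1943]
tool_rot: [0.003, 1.571, -0.001]
ft_force: [0.0, 0.4, -0.3]
grip_width: 1.002
```

```bash
python3 -c "
from h import *
plan(.4638,.1218,.113,0)"
```

```text
t 39.63 pos [0.4669 0.1175 0.1943] jawdeg -0.14 tilt [-0.0006  0.0011] shift units [ 3.25  0.17 -0.12] w 1.002 turn x -0.002
```

Call:
{"fn": "play_rows", "kwargs": {
  "targets": [
    {"claw": 0, "linear": [0.3, 0.1, -0.1], "rotation": [0, 0, 0]},
    {"claw": 0, "linear": [0.7, 0, 0], "rotation": [0, 0, 0]},
    {"claw": 0, "linear": [0.7, 0, 0], "rotation": [0, 0, 0]},
    {"claw": 0, "linear": [0.6, 0, 0], "rotation": [0, 0, 0]},
    {"claw": 0, "linear": [0.4, 0, 0], "rotation": [0, 0, 0]},
    {"claw": 0, "linear": [0.15, 0, 0], "rotation": [0, 0, 0]},
    {"claw": 0, "linear": [0, 0, 0], "rotation": [0, 0, 0]}
  ]
}}

```text
time: 40.22
position: [0.4688, 0.1195, 0.1227]
tool_rot: [0.009, 1.569, -0.002]
ft_force: [0.1, 0.4, -0.0]
grip_width: 0.996
```

```bash
python3 -c "
from h import *
plan(.4638,.1218,.113,0)"
```

```text
t 40.22 pos [0.4688 0.1195 0.1227] jawdeg -0.4 tilt [0.0016 0.0046] shift units [ 0.39  0.09 -0.2 ] w 0.996 turn x -0.004
```

Call:
{"fn": "play_rows", "kwargs": {
  "targets": [
    {"claw": 0, "linear": [0.2, 0.08, -0.2], "rotation": [0, 0, -0.003]},
    {"claw": 0, "linear": [0.1, 0, 0], "rotation": [0, 0, 0]},
    {"claw": 1, "linear": [0, 0, 0], "rotation": [0, 0, 0]},
    {"claw": 1, "linear": [0, 0, 0], "rotation": [0, 0, 0]},
    {"claw": 1, "linear": [0, 0, 0], "rotation": [0, 0, 0]},
    {"claw": 1, "linear": [0, 0, 0], "rotation": [0, 0, 0]},
    {"claw": 1, "linear": [0, 0, 0], "rotation": [0, 0, 0]},
    {"claw": 1, "linear": [0, 0, 0], "rotation": [0, 0, 0]},
    {"claw": 1, "linear": [0, 0, 0], "rotation": [0, 0, 0]},
    {"claw": 1, "linear": [0, 0, 0], "rotation": [0, 0, 0]}
  ]
}}

```text
time: 41.05
position: [0.466, 0.1225, 0.1184]
tool_rot: [0.005, 1.563, -0.006]
ft_force: [-0.9, 1.3, -0.6]
grip_width: 0.568
```

```bash
python3 -c "
from h import *
plan(.4638,.1218,.113,0)"
```

```text
t 41.05 pos [0.466  0.1225 0.1184] jawdeg -0.41 tilt [ 0.0075 -0.0004] shift units [ 0.21 -0.03 -0.09] w 0.568 turn x -0.005
```

Call:
{"fn": "play_rows", "kwargs": {
  "targets": [
    {"claw": 1, "linear": [-0.3, 0, 0], "rotation": [0, 0, 0]},
    {"claw": 1, "linear": [-0.6, 0, 0], "rotation": [0, 0, 0]},
    {"claw": 1, "linear": [-0.8, 0, 0], "rotation": [0, 0, 0]},
    {"claw": 1, "linear": [-0.6, -0.3, 0], "rotation": [0, 0, 0]},
    {"claw": 1, "linear": [-0.2, -0.8, 0], "rotation": [0, 0, 0]},
    {"claw": 1, "linear": [0, -1, 0], "rotation": [0, 0, 0]},
    {"claw": 1, "linear": [0, -1, 0], "rotation": [0, 0, 0]},
    {"claw": 1, "linear": [0, -1, 0], "rotation": [0, 0, 0]},
    {"claw": 1, "linear": [0, -1, 0.2], "rotation": [0, 0, 0]},
    {"claw": 1, "linear": [0, -1, 0.4], "rotation": [0, 0, 0]}
  ]
}}

```text
time: 41.88
position: [0.4767, -0.0281, 0.1857]
tool_rot: [-0.006, 1.567, 0.008]
ft_force: [-0.0, -0.2, -1.0]
grip_width: 0.571
```

```bash
python3 -c "
from h import *
plan(.6211,-.0926,.18,8.3)"
```

```text
t 41.88 pos [ 0.4767 -0.0281  0.1857] jawdeg 0.5 tilt [0.0042 0.0013] shift units [ 0.25 -2.63  5.75] w 0.571 turn x -0.087
```

Call:
{"fn": "play_rows", "kwargs": {
  "targets": [
    {"claw": 1, "linear": [-0.2, -1, 0.3], "rotation": [0, 0.003, 0]},
    {"claw": 1, "linear": [-0.2, -0.8, 0.6], "rotation": [0, 0, 0]},
    {"claw": 1, "linear": [0, -0.4, 0.9], "rotation": [-0.02, 0, 0]},
    {"claw": 1, "linear": [0, 0, 0.9], "rotation": [-0.02, 0, 0]},
    {"claw": 1, "linear": [0, 0, 0.9], "rotation": [-0.02, 0, 0]},
    {"claw": 1, "linear": [0, 0, 0.9], "rotation": [-0.02, 0, 0]},
    {"claw": 1, "linear": [0, -0.1, 0.7], "rotation": [0, 0, 0]},
    {"claw": 1, "linear": [0, 0, 0.3], "rotation": [0, 0, 0]},
    {"claw": 1, "linear": [0, 0, 0], "rotation": [0, 0, 0]}
  ]
}}

```text
time: 42.63
position: [0.6178, -0.0934, 0.1948]
tool_rot: [-0.098, 1.575, 0.095]
ft_force: [-0.8, 0.4, -2.8]
grip_width: 0.568
```

```bash
python3 -c "
from h import *
plan(.6211,-.0926,.1275,8.3)"
```

```text
t 42.63 pos [ 0.6178 -0.0934  0.1948] jawdeg 7.04 tilt [-0.0059 -0.0021] shift units [2.69 0.02 0.15] w 0.568 turn x -0.014
```

Call:
{"fn": "play_rows", "kwargs": {
  "targets": [
    {"claw": 1, "linear": [0.3, 0, 0.1], "rotation": [-0.01, -0.003, 0]},
    {"claw": 1, "linear": [0.6, 0, 0], "rotation": [0, 0, 0]},
    {"claw": 1, "linear": [0.6, 0, 0], "rotation": [0, 0, 0]},
    {"claw": 1, "linear": [0.4, 0, 0], "rotation": [0, 0, 0]},
    {"claw": 1, "linear": [0.2, 0, 0], "rotation": [0, 0, 0]},
    {"claw": 1, "linear": [0.05, 0, 0], "rotation": [0, 0, 0]},
    {"claw": 1, "linear": [0, 0, 0], "rotation": [0, 0, 0]}
  ]
}}

```text
time: 43.22
position: [0.6149, -0.0935, 0.1376]
tool_rot: [-0.114, 1.573, 0.11]
ft_force: [-0.3, -0.2, -2.4]
grip_width: 0.569
```

```bash
python3 -c "
from h import *
plan(.6211,-.0926,.1275,8.3)"
```

```text
t 43.22 pos [ 0.6149 -0.0935  0.1376] jawdeg 8.16 tilt [-0.005  -0.0029] shift units [0.4  0.   0.25] w 0.569 turn x -0.002
```

Call:
{"fn": "play_rows", "kwargs": {
  "targets": [
    {"claw": 1, "linear": [0.05, 0.04, 0.22], "rotation": [0, -0.003, 0]},
    {"claw": 1, "linear": [0.1, 0, 0], "rotation": [0, 0, 0]},
    {"claw": 1, "linear": [0.1, 0, 0], "rotation": [0, 0, 0]},
    {"claw": 1, "linear": [0.08, 0, 0], "rotation": [0, 0, 0]}
  ]
}}

```text
time: 43.55
position: [0.6221, -0.0917, 0.1316]
tool_rot: [-0.115, 1.564, 0.109]
ft_force: [-0.1, 0.2, -1.5]
grip_width: 0.567
```

```bash
python3 -c "
from h import *
plan(.6211,-.0926,.1275,8.3)"
```

```text
t 43.55 pos [ 0.6221 -0.0917  0.1316] jawdeg 8.17 tilt [ 0.0045 -0.0033] shift units [ 0.16 -0.03 -0.05] w 0.567 turn x -0.001
```

Call:
{"fn": "play_rows", "kwargs": {
  "targets": [
    {"claw": 1, "linear": [0.08, 0, -0.03], "rotation": [0, 0.003, 0.002]},
    {"claw": 1, "linear": [0.06, 0, 0], "rotation": [0, 0, 0]},
    {"claw": 1, "linear": [0.06, 0, 0], "rotation": [0, 0, 0]}
  ]
}}

```text
time: 43.8
position: [0.622, -0.092, 0.1275]
tool_rot: [-0.113, 1.568, 0.111]
ft_force: [-2.7, -0.9, 9.9]
grip_width: 0.563
```

```bash
python3 -c "
from h import *
plan(.6211,-.0926,.1275,8.3)"
```

```text
t 43.8 pos [ 0.622  -0.092   0.1275] jawdeg 8.17 tilt [ 0.0003 -0.0012] shift units [ 0.   -0.02 -0.04] w 0.563 turn x -0.001
```

Slim can down. Release and go to the spray can.

Call:
{"fn": "play_rows", "kwargs": {
  "targets": [
    {"claw": 0, "linear": [0, 0, 0], "rotation": [0, 0, 0]},
    {"claw": 0, "linear": [0, 0, 0], "rotation": [0, 0, 0]},
    {"claw": 0, "linear": [0, 0, 0], "rotation": [0, 0, 0]},
    {"claw": 0, "linear": [-0.3, 0, 0], "rotation": [0, 0, 0]},
    {"claw": 0, "linear": [-0.7, 0, 0], "rotation": [0, 0, 0]},
    {"claw": 0, "linear": [-1, 0, 0], "rotation": [0, 0, 0]},
    {"claw": 0, "linear": [-1, 0, 0], "rotation": [0, 0, 0]},
    {"claw": 0, "linear": [-1, 0, 0], "rotation": [0, 0, 0]},
    {"claw": 0, "linear": [-1, 0.2, -0.2], "rotation": [0, 0, 0]},
    {"claw": 0, "linear": [-0.4, 0.6, -0.3], "rotation": [0.015, 0, 0]}
  ]
}}

```text
time: 44.63
position: [0.6067, -0.0768, 0.2687]
tool_rot: [-0.091, 1.57, 0.089]
ft_force: [0.1, -0.2, -0.2]
grip_width: 0.999
```

Call:
{"fn": "play_rows", "kwargs": {
  "targets": [
    {"claw": 0, "linear": [0, 1, -0.4], "rotation": [0.015, 0, 0]},
    {"claw": 0, "linear": [0, 1, -0.4], "rotation": [0.015, 0, 0]},
    {"claw": 0, "linear": [0, 1, -0.4], "rotation": [0.015, 0, 0]},
    {"claw": 0, "linear": [0, 1, -0.4], "rotation": [0.015, 0, 0]},
    {"claw": 0, "linear": [0, 1, -0.4], "rotation": [0.015, 0, 0]},
    {"claw": 0, "linear": [0, 1, -0.4], "rotation": [0, 0, 0]},
    {"claw": 0, "linear": [0, 1, -0.4], "rotation": [0, 0, 0]},
    {"claw": 0, "linear": [0, 1, -0.4], "rotation": [0, 0, 0]},
    {"claw": 0, "linear": [0, 1, -0.4], "rotation": [0, 0, 0]},
    {"claw": 0, "linear": [0, 1, -0.4], "rotation": [0, 0, 0]}
  ]
}}

```text
time: 45.47
position: [0.5005, 0.1777, 0.2811]
tool_rot: [0.011, 1.548, -0.019]
ft_force: [0.6, 0.8, -0.4]
grip_width: 1.004
```

```bash
python3 -c "
from h import *
plan(.4596,.3473,.26,0)"
```

```text
t 45.47 pos [0.5005 0.1777 0.2811] jawdeg -1.09 tilt [ 0.0223 -0.0051] shift units [ 0.77  6.75 -1.78] w 1.004 turn x -0.012
```

Call:
{"fn": "play_rows", "kwargs": {
  "targets": [
    {"claw": 0, "linear": [0, 1, -0.25], "rotation": [-0.012, 0.014, 0.003]},
    {"claw": 0, "linear": [0, 1, -0.25], "rotation": [0, 0, 0]},
    {"claw": 0, "linear": [0, 1, -0.25], "rotation": [0, 0, 0]},
    {"claw": 0, "linear": [0, 1, -0.25], "rotation": [0, 0, 0]},
    {"claw": 0, "linear": [0, 1, -0.25], "rotation": [0, 0, 0]},
    {"claw": 0, "linear": [0, 0.9, -0.25], "rotation": [0, 0, 0]},
    {"claw": 0, "linear": [0, 0.4, -0.1], "rotation": [0, 0, 0]},
    {"claw": 0, "linear": [0, 0, 0], "rotation": [0, 0, 0]}
  ]
}}

```text
time: 46.13
position: [0.4534, 0.3518, 0.2888]
tool_rot: [-0.005, 1.561, 0.014]
ft_force: [0.3, -0.1, -0.5]
grip_width: 0.997
```

```bash
python3 -c "
from h import *
plan(.4596,.3473,.22,0)"
```

```text
t 46.13 pos [0.4534 0.3518 0.2888] jawdeg 0.7 tilt [0.0096 0.0056] shift units [ 2.75 -0.2   0.22] w 0.997 turn x 0.008
```

Call:
{"fn": "play_rows", "kwargs": {
  "targets": [
    {"claw": 0, "linear": [0.3, -0.15, 0.2], "rotation": [0.008, 0.006, -0.003]},
    {"claw": 0, "linear": [0.8, 0, 0], "rotation": [0, 0, 0]},
    {"claw": 0, "linear": [0.8, 0, 0], "rotation": [0, 0, 0]},
    {"claw": 0, "linear": [0.4, 0, 0], "rotation": [0, 0, 0]},
    {"claw": 0, "linear": [0, 0, 0], "rotation": [0, 0, 0]}
  ]
}}

```text
time: 46.55
position: [0.4629, 0.3441, 0.2306]
tool_rot: [0.005, 1.567, -0.006]
ft_force: [1.0, -1.1, 0.4]
grip_width: 1.002
```

```bash
python3 -c "
from h import *
plan(.4596,.3473,.13,0)"
```

```text
t 46.55 pos [0.4629 0.3441 0.2306] jawdeg -0.4 tilt [ 0.0041 -0.0008] shift units [ 4.02  0.13 -0.15] w 1.002 turn x -0.004
```

Call:
{"fn": "play_rows", "kwargs": {
  "targets": [
    {"claw": 0, "linear": [0.3, 0.1, -0.12], "rotation": [-0.004, 0.002, 0]},
    {"claw": 0, "linear": [0.7, 0, 0], "rotation": [0, 0, 0]},
    {"claw": 0, "linear": [0.8, 0, 0], "rotation": [0, 0, 0]},
    {"claw": 0, "linear": [0.8, 0, 0], "rotation": [0, 0, 0]},
    {"claw": 0, "linear": [0.7, 0, 0], "rotation": [0, 0, 0]},
    {"claw": 0, "linear": [0.3, 0, 0], "rotation": [0, 0, 0]},
    {"claw": 0, "linear": [0.05, 0, 0], "rotation": [0, 0, 0]},
    {"claw": 0, "linear": [0, 0, 0], "rotation": [0, 0, 0]}
  ]
}}

```text
time: 47.22
position: [0.4656, 0.3433, 0.139]
tool_rot: [0.008, 1.565, -0.007]
ft_force: [-0.2, 0.4, 0.7]
grip_width: 1.001
```

```bash
python3 -c "
from h import *
plan(.4596,.3473,.13,0)"
```

```text
t 47.22 pos [0.4656 0.3433 0.139 ] jawdeg -0.54 tilt [0.0061 0.0003] shift units [ 0.36  0.16 -0.24] w 1.001 turn x -0.006
```

Call:
{"fn": "play_rows", "kwargs": {
  "targets": [
    {"claw": 0, "linear": [0.2, 0.12, -0.2], "rotation": [0, 0.003, 0]},
    {"claw": 0, "linear": [0.05, 0, 0], "rotation": [0, 0, 0]},
    {"claw": 1, "linear": [0, 0, 0], "rotation": [0, 0, 0]},
    {"claw": 1, "linear": [0, 0, 0], "rotation": [0, 0, 0]},
    {"claw": 1, "linear": [0, 0, 0], "rotation": [0, 0, 0]},
    {"claw": 1, "linear": [0, 0, 0], "rotation": [0, 0, 0]},
    {"claw": 1, "linear": [0, 0, 0], "rotation": [0, 0, 0]},
    {"claw": 1, "linear": [0, 0, 0], "rotation": [0, 0, 0]},
    {"claw": 1, "linear": [0, 0, 0], "rotation": [0, 0, 0]}
  ]
}}

```text
time: 47.97
position: [0.4622, 0.3488, 0.1371]
tool_rot: [0.011, 1.564, -0.004]
ft_force: [0.7, 0.3, -0.0]
grip_width: 0.707
```

```bash
python3 -c "
from h import *
plan(.4596,.3473,.13,0)"
```

```text
t 47.97 pos [0.4622 0.3488 0.1371] jawdeg -0.54 tilt [0.0072 0.004 ] shift units [ 0.28 -0.06 -0.1 ] w 0.707 turn x -0.006
```

Call:
{"fn": "play_rows", "kwargs": {
  "targets": [
    {"claw": 1, "linear": [-0.3, 0, 0], "rotation": [0, 0, 0]},
    {"claw": 1, "linear": [-0.6, 0, 0], "rotation": [0, 0, 0]},
    {"claw": 1, "linear": [-0.8, 0, 0], "rotation": [0, 0, 0]},
    {"claw": 1, "linear": [-0.5, -0.4, 0.2], "rotation": [0, 0, 0]},
    {"claw": 1, "linear": [0, -0.8, 0.4], "rotation": [0, 0, 0]},
    {"claw": 1, "linear": [0, -0.9, 0.5], "rotation": [-0.02, 0, 0]},
    {"claw": 1, "linear": [0, -0.9, 0.5], "rotation": [-0.02, 0, 0]},
    {"claw": 1, "linear": [0, -0.9, 0.5], "rotation": [-0.02, 0, 0]},
    {"claw": 1, "linear": [0, -0.9, 0.5], "rotation": [-0.02, 0, 0]},
    {"claw": 1, "linear": [0, -0.9, 0.4], "rotation": [-0.01, 0, 0]}
  ]
}}

```text
time: 48.8
position: [0.5399, 0.212, 0.1971]
tool_rot: [-0.117, 1.563, 0.126]
ft_force: [0.4, 0.8, -2.2]
grip_width: 0.709
```

```bash
python3 -c "
from h import *
plan(.594,.1055,.18,8.3)"
```

```text
t 48.8 pos [0.5399 0.212  0.1971] jawdeg 8.89 tilt [0.004 0.006] shift units [ 0.67 -4.55  1.48] w 0.709 turn x 0.007
```

Call:
{"fn": "play_rows", "kwargs": {
  "targets": [
    {"claw": 1, "linear": [0, -0.9, 0.35], "rotation": [0.006, 0.002, -0.003]},
    {"claw": 1, "linear": [0, -0.9, 0.35], "rotation": [0, 0, 0]},
    {"claw": 1, "linear": [0, -0.9, 0.3], "rotation": [0, 0, 0]},
    {"claw": 1, "linear": [0, -0.8, 0.2], "rotation": [0, 0, 0]},
    {"claw": 1, "linear": [0, -0.4, 0.1], "rotation": [0, 0, 0]},
    {"claw": 1, "linear": [0, -0.1, 0], "rotation": [0, 0, 0]},
    {"claw": 1, "linear": [0, 0, 0], "rotation": [0, 0, 0]}
  ]
}}

```text
time: 49.38
position: [0.5911, 0.1048, 0.1979]
tool_rot: [-0.108, 1.567, 0.105]
ft_force: [-0.2, 0.5, -2.7]
grip_width: 0.706
```

```bash
python3 -c "
from h import *
plan(.594,.107,.1465,8.3)"
```

```text
t 49.38 pos [0.5911 0.1048 0.1979] jawdeg 7.77 tilt [ 0.0009 -0.0021] shift units [2.05 0.08 0.12] w 0.706 turn x -0.006
```

Call:
{"fn": "play_rows", "kwargs": {
  "targets": [
    {"claw": 1, "linear": [0.3, 0.05, 0.1], "rotation": [-0.005, 0, 0]},
    {"claw": 1, "linear": [0.5, 0, 0], "rotation": [0, 0, 0]},
    {"claw": 1, "linear": [0.4, 0, 0], "rotation": [0, 0, 0]},
    {"claw": 1, "linear": [0.25, 0, 0], "rotation": [0, 0, 0]},
    {"claw": 1, "linear": [0.1, 0, 0], "rotation": [0, 0, 0]},
    {"claw": 1, "linear": [0, 0, 0], "rotation": [0, 0, 0]}
  ]
}}

```text
time: 49.88
position: [0.59, 0.1144, 0.1542]
tool_rot: [-0.12, 1.569, 0.122]
ft_force: [-0.6, -0.3, -1.5]
grip_width: 0.711
```

```bash
python3 -c "
from h import *
plan(.594,.107,.1465,8.3)"
```

```text
t 49.88 pos [0.59   0.1144 0.1542] jawdeg 8.84 tilt [-0.002   0.0009] shift units [ 0.31 -0.32  0.11] w 0.711 turn x 0.006
```

Call:
{"fn": "play_rows", "kwargs": {
  "targets": [
    {"claw": 1, "linear": [0, -0.25, 0.08], "rotation": [0.004, 0, 0]},
    {"claw": 1, "linear": [0.06, 0, 0], "rotation": [0, 0, 0]},
    {"claw": 1, "linear": [0.08, 0, 0], "rotation": [0, 0, 0]},
    {"claw": 1, "linear": [0.06, 0, 0], "rotation": [0, 0, 0]}
  ]
}}

```text
time: 50.22
position: [0.5933, 0.1088, 0.1493]
tool_rot: [-0.116, 1.569, 0.118]
ft_force: [-0.5, 0.5, -2.0]
grip_width: 0.71
```

```bash
python3 -c "
from h import *
plan(.594,.107,.1465,8.3)"
```

```text
t 50.22 pos [0.5933 0.1088 0.1493] jawdeg 8.52 tilt [-0.0013  0.001 ] shift units [ 0.11 -0.08  0.02] w 0.71 turn x 0.002
```

Call:
{"fn": "play_rows", "kwargs": {
  "targets": [
    {"claw": 1, "linear": [0.07, -0.06, 0], "rotation": [0, 0, 0]},
    {"claw": 1, "linear": [0.06, 0, 0], "rotation": [0, 0, 0]},
    {"claw": 1, "linear": [0.05, 0, 0], "rotation": [0, 0, 0]}
  ]
}}

```text
time: 50.47
position: [0.5942, 0.1069, 0.1463]
tool_rot: [-0.116, 1.567, 0.117]
ft_force: [-3.8, -1.8, 10.8]
grip_width: 0.707
```

```bash
python3 -c "
from h import *
plan(.594,.107,.1465,8.3)"
```

```text
t 50.47 pos [0.5942 0.1069 0.1463] jawdeg 8.47 tilt [0.0001 0.0008] shift units [-0.01  0.   -0.01] w 0.707 turn x 0.002
```

Set down where planned. Release, rise clear and move off toward the robot.

Call:
{"fn": "play_rows", "kwargs": {
  "targets": [
    {"claw": 0, "linear": [0, 0, 0], "rotation": [0, 0, 0]},
    {"claw": 0, "linear": [0, 0, 0], "rotation": [0, 0, 0]},
    {"claw": 0, "linear": [0, 0, 0], "rotation": [0, 0, 0]},
    {"claw": 0, "linear": [-0.3, 0, 0], "rotation": [0, 0, 0]},
    {"claw": 0, "linear": [-0.7, 0, 0], "rotation": [0, 0, 0]},
    {"claw": 0, "linear": [-1, 0, 0], "rotation": [0, 0, 0]},
    {"claw": 0, "linear": [-1, 0, 0], "rotation": [0, 0, 0]},
    {"claw": 0, "linear": [-1, 0, 0], "rotation": [0, 0, 0]},
    {"claw": 0, "linear": [-0.8, 0, 0], "rotation": [0, 0, 0]},
    {"claw": 0, "linear": [-0.3, 0, -0.5], "rotation": [0, 0, 0]}
  ]
}}

```text
time: 51.3
position: [0.5825, 0.1053, 0.2808]
tool_rot: [-0.114, 1.567, 0.119]
ft_force: [0.1, -0.1, 0.4]
grip_width: 0.996
```

Call:
{"fn": "play_rows", "kwargs": {
  "targets": [
    {"claw": 0, "linear": [0, 0.3, -1], "rotation": [0, 0, 0]},
    {"claw": 0, "linear": [0, 0.8, -0.8], "rotation": [0, 0, 0]},
    {"claw": 0, "linear": [0, 1, -0.5], "rotation": [0, 0, 0]},
    {"claw": 0, "linear": [0, 1, -0.5], "rotation": [0, 0, 0]},
    {"claw": 0, "linear": [0, 1, -0.3], "rotation": [0, 0, 0]},
    {"claw": 0, "linear": [0, 0.8, 0], "rotation": [0, 0, 0]},
    {"claw": 0, "linear": [0, 0.2, 0], "rotation": [0, 0, 0]},
    {"claw": 0, "linear": [0, 0, 0], "rotation": [0, 0, 0]},
    {"claw": 0, "linear": [0, 0, 0], "rotation": [0, 0, 0]}
  ]
}}

```text
time: 52.05
position: [0.4858, 0.2248, 0.2916]
tool_rot: [-0.114, 1.548, 0.116]
ft_force: [0.0, -0.3, -0.1]
grip_width: 0.999
```

```bash
python3 -c "
from h import *
plan(.594,.107,.1465,8.3)
a=get_image('top');b=get_image('scene');cv2.imwrite('pics/topE.png',a);cv2.imwrite('pics/sE.png',b)
cv2.imwrite('pics/final.png',np.hstack([cv2.resize(cv2.imread('pics/top0.png')[140:330,225:375],None,fx=2.6,fy=2.6,interpolation=3),cv2.resize(a[140:330,225:375],None,fx=2.6,fy=2.6,interpolation=3)]))"
```

```text
t 52.05 pos [0.4858 0.2248 0.2916] jawdeg 8.42 tilt [0.0194 0.0027] shift units [ 5.87 -5.29  3.48] w 0.999 turn x 0.001
```

View pics/final.png

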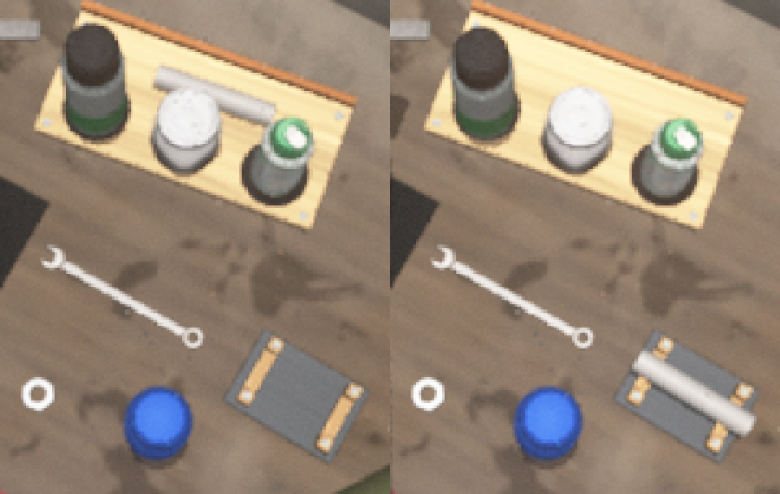

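Before and after match visually: containers on their marks, pipe across both saddles, spanner unmoved. One numeric check on the shifts before I hand in.

```bash
python3 -c "
from h import *
a=cv2.imread('pics/top0.png');b=cv2.imread('pics/topE.png')
for n,(x0,y0,x1,y1),z in(('spray cap',(249,149,273,173),.215),('jar',(284,173,311,207),.104),('slim cap',(325,183,347,208),.177),('spanner',(238,230,305,275),.008)):
    t=cv2.resize(a[y0:y1,x0:x1],None,fx=4,fy=4,interpolation=2);s=cv2.resize(b[y0-8:y1+8,x0-8:x1+8],None,fx=4,fy=4,interpolation=2)
    r=cv2.matchTemplate(s,t,cv2.TM_CCOEFF_NORMED);_,v,_,p=cv2.minMaxLoc(r);d=np.array(p)/4-8
    c=np.array([(x0+x1)/2,(y0+y1)/2]);print(n,d,round(v,3),'mm',((cast('top',c+d,z)-cast('top',c,z))[0,:2]*1000).round(1))
"
```

```text
spray cap [-0.5   1.25] 0.984 mm [-3.3 -0.5]
jar [ 0.5  -0.25] 0.946 mm [ 1.2 -0.8]
slim cap [0.  0.5] 0.965 mm [-1.1 -0.6]
spanner [0. 0.] 0.998 mm [0. 0.]
```

```bash
python3 -c "
from bench import close_job
print(close_job())"
```

```text
the job is handed in; nothing more can be done
None
```

The job is done and handed in at about 52 s of robot time. I moved the spray can, slim can and jar to the mat and laid the pipe in both saddles. Then I put the jar, slim can and spray can back on their own marks. No verdict came back on hand-in.

**Final check, before and after in the top camera:**
- **Containers:** shifts are about 3 mm for the spray can, 1.5 mm for the jar and 1.3 mm for the slim can. All three look upright.
- **Pipe:** about 5 mm from the cradle centre, measured in the wrist camera just after release, and lying along the channel.
- **Spanner:** no measurable shift.

**Things that disagreed or went less smoothly:**
- **Jar grip:** the gripper read about 72 mm across the jar, against the 63 mm given. The jar still touched down at the expected height both times.
- **Stand depth:** the first measurement to the lip came out 145 mm instead of 156, so I aimed by the measured containers and marks.
- **Spray can grip:** the first one ended up too high because the arm overshot, so I opened and gripped it again lower before lifting.

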